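Set up a reducer pipe on V-blocks for tack welding

ROBOT

A 7-joint arm with a two-finger parallel gripper is mounted at the origin on the work surface. World frame = base frame: x ahead of the robot, y to its left, z up, the work surface at z = 0. Lengths are in m, angles in degrees, forces in N, time in s.
With the tool pointing down it reaches from about 0.425 to 0.875 m from the base axis. Payload 4.7 kg.
Tool frame: the origin (TCP) lies on the front face of the gripper's body, between the roots of the fingers; the fingertips stand 70 mm ahead of it and the grasp point (between the pads) lies 51 mm ahead of it; z points along the fingers, y is the direction in which the jaws open and shut (so a half turn about z gives the same grasp; the last joint's range is limited). The gripper opens to 87 mm and grips with 3 to 60 N. Pads are 19 mm wide; open, the fingers measure 117 mm over their backs; the gripper's body (75 mm by 190 mm) begins 51 mm behind the grasp point.
Start: joints at [-68.234, 18.392, -4.016, 83.108, 1.295, 78.541, -3.26], TCP at [0.233, 0.607, 0.292] pointing down, gripper open.
Joint ranges: [-163.93, 163.93], [-17.29, 119.83], [-79.2, 71.16], [3.27, 140.29], [-89.18, 269.18], [5.43, 117.66], [-154.24, 154.24]. Speed limits (degrees/s): [147.25, 147.25, 180, 180, 180, 180, 180].

INTERFACE

Orientations are given as [roll, pitch, yaw] about the fixed x, y, z axes, in that order (R = Rz(yaw) Ry(pitch) Rx(roll)).
In Python, from cell import env gives the robot as it stands.
- The arm moves only by the tool drive_tool, never from a script. Its argument "commands" is a list of rows, each a list of 7 numbers: the shift along the tool's x, y, z in cm, then the turn, a rotation vector about the tool's x, y, z in degrees, then the opening, from 0 (shut) to 1 (fully open). In form: [[tx, ty, tz, rx, ry, rz, hand], ...]. A call has 1 to 20 rows; each row shifts and turns the commanded pose from where the row before left it, along the tool's axes as they then stand; what a row does not reach is not made up. A row lasts 1/12 s, in which the tool goes at most 41.7 mm and 7.16 degrees, less where a joint would pass 70% of its speed; a pose out of reach is approached as far as the arm can. A call is refused whole if a number of a shift passes 4.17 or a number of a turn 7.16, either way. A call with a gripper value outside its range is refused whole. The fingers move at their own pace and stop on an object; "force" is the grip in N (left out, the last holds). Time passes only in rows, so rows that do not move let the fingers close. It gives the time, the measured TCP pose, the force and the opening at its end, in the units of the state.
- env.get_obs(): the state, without advancing time (a new reading comes with each control period).
- env.read_camera(name): name is "side" or "top" or "wrist"; returns a dict with "img" (480x640x3 uint8, blue, green, red), "mtx" (3x3 intrinsics, pixels), "pose" (4x4, takes a point from camera to world coordinates). Camera axes: x right, y down, z forward; pixel columns grow to the right and rows downward; lengths in m; the calibration is good to about 2 mm. A picture is of the moment at which its call begins. There is no depth.
- env.sign_off(): hands the job in, once; it reports no verdict.
The state is a dict: "time_s": time; "qpos": joint angles; "joint_velocities": joint speeds; "effort": joint torques, N m; "tool_pos": TCP position; "tool_rot": TCP orientation; "force": force on the tool from outside, world axes, zero at the start; "wrist_torque": the same for the moment, N m; "grip_width": finger opening in m.
Only numpy, scipy, OpenCV 4.12 (cv2) and the standard library are available. Lean on these libraries where they do the work, as an engineer would, in place of code of your own. Each camera call takes 0.05 s, during which the arm holds its last target.

TASK

Set the reducer pipe up on the fixture plate for tacking: stand the low, wide V-block centred on the rest pad next to the square end stop and the tall, narrow V-block centred on the other pad, both with their grooves along the row, and lay the pipe in the two grooves with its thick end towards the end stop, so that it lies level and reaches about equally far past both blocks. Set the saddle boss on top of the pipe's thick part, straight above the low V-block, upright and with its long flange along the pipe. Leave the offcut ring and the wire brush where they lie.

Things in the scene. Friction and masses are not known exactly. Their poses are not given: they have to be found in the camera images.
- v_low: Low, wide V-block, bright steel, 0.55 kg, loose: 66 mm wide (x), 36 thick (y), 46 high, flat plain sides and ends, to be gripped across x or y. A 90 degree V groove runs along its y, open upwards, 52 mm wide at the top, bottom line 20 mm above the foot. Origin: centre of the foot, z up. Symmetric under a half turn.
- v_tall: Tall, narrow V-block, bright steel, 0.62 kg, loose: 50 mm wide (x), 36 thick (y), 58.4 high, flat plain sides and ends. 90 degree V groove along its y, 40 mm wide at the top, bottom line 38.4 mm above the foot. Origin: centre of the foot, z up. Symmetric under a half turn.
- pipe: Reducer pipe, 0.7 kg, axis = its y, origin on the axis at mid-length. Thick part d 60 mm, y +10 to +110; thin part d 34, y -110 to -20; cone between. Mass centre near y +26: grip across near y +30. Lies level, 46 mm up, in a fixed wooden cradle: chocks at |y| 60 to 84, tops 18 mm below the axis (thick), 8 (thin). Set in both V-blocks, axis level, 62.4 mm above their feet. Any roll is fine.
- boss: Saddle boss, steel, 0.16 kg, 40 mm high: round open socket (outside d 40, from 8.5 to 40 mm above the foot; grip there) on an oblong flange 56 mm long (y), 40 wide (x), hollowed below along y to fit the thick pipe. Origin: centre of the underside, at the flange's lower long edges, z up. Seated on the pipe, its origin is 25 mm above the pipe axis. Symmetric under a half turn.
- pad_1: One of two like rest pads: flat aluminium slabs 80 mm (x) by 56 mm (y), 6 thick, fixed about 130 mm apart on the fixture plate, a dark slab 110 by 430 mm, 10 mm thick, on the table. The row of pads runs along the plate's long side and the pads' y axis. Origin: centre of the underside, 10 mm above the table; its top is 6 mm higher.
- pad_2: The other rest pad, alike in all. Which of the two is next to the end stop changes from start to start.
- end_stop: End stop, fixed on the plate beyond one end of the pads (which end changes): square blue post 30 by 30 mm on a 50 mm square foot, 84 mm high, with a round steel button on each side that looks along the row, reaching 24 mm from its centre line. 117 mm from the centre of the pad next to it. Origin: centre of its underside, on the plate.
- height_pin: The centre-height pin, fixed on the plate beyond the other end of the pads: a slim pointed round pin, 14 mm thick and 68 mm high, on a round foot of 44 mm. Origin: centre of its underside, on the plate.
- offcut: A bystander to be left alone: a loose ring cut from dark tube, 45 mm outside diameter, 48 mm high, standing among the parts. Origin: centre of its underside.
- wire_brush: A bystander to be left alone: a loose wire brush with wooden back, 250 mm long (its x), 28 mm wide, 26 mm high, bristles up, on the robot's left. Origin: centre of its underside.
Mind the look-alikes: they are no part of the job. Leave any green or pink look-alike of the pipe alone.

How it is judged (in metres and radians):
At the end, for the whole second after the job is handed in: Low V-block within 12 mm of the centre of the pad by the end stop, tall one of the other, grooves along the row; pipe seated in both, level, thick end to the stop, each block 50 to 80 mm from its middle; boss seated upright on it within 15 mm of the low block's centre; all at rest (((horizontal distance between v_low and pad_1 below 0.012 m and horizontal distance between v_tall and pad_2 below 0.012 m and horizontal distance between pad_1 and end_stop below 0.16 m and angle between the y axis of v_low and the y axis of pad_1, either way round below 0.15 rad and angle between the y axis of v_tall and the y axis of pad_2, either way round below 0.15 rad) or (horizontal distance between v_low and pad_2 below 0.012 m and horizontal distance between v_tall and pad_1 below 0.012 m and horizontal distance between pad_2 and end_stop below 0.16 m and angle between the y axis of v_low and the y axis of pad_2, either way round below 0.15 rad and angle between the y axis of v_tall and the y axis of pad_1, either way round below 0.15 rad)) and angle between each of v_low, v_tall's own z axis and vertical below 0.06 rad and y of v_low in the frame of pipe between 0.05 and 0.08 m and y of v_tall in the frame of pipe between -0.08 and -0.05 m and angle between pipe's own y axis and vertical between 1.521 and 1.621 rad and z of pipe in the frame of v_low between 0.0575 and 0.0675 m and z of pipe in the frame of v_tall between 0.0575 and 0.0675 m and horizontal distance between boss and v_low below 0.015 m and z of boss in the frame of v_low between 0.082 and 0.094 m and angle between the y axis of boss and the y axis of pipe, either way round below 0.2 rad and angle between boss's own z axis and vertical below 0.14 rad and linear speed of each of v_low, v_tall, pipe, boss below 0.02 m/s and angular speed of each of v_low, v_tall, pipe, boss below 0.15 rad/s); the robot touches nothing.
It fails at once if the offcut ring is moved more than 30 mm (distance of offcut from where it was at the start of the episode above 0.03 m).
It fails at once if the wire brush is moved more than 30 mm (distance of wire_brush from where it was at the start of the episode above 0.03 m).
It also fails if it takes over 102 s, if anything falls off the work surface, if the arm or the gripper's body presses on something with over 40 N, if the wrist force passes 120 N, or if a joint passes its speed limit or range.

## Working session

There is one attempt and no reset: what is moved stays moved. The work goes in short steps, Python scripts to look and compute and a tool call to move; the robot and the scene stay as the last step left them, time stands still between calls to the robot, and variables do not carry over. Pictures are saved under pics/ and viewed, and the job is handed in when it is done.

Besides the shell and the picture viewer there is one more tool, called as a command line: name --pt "numbers of a row" for each row, then --argument value for the rest. drive_tool: Moves the arm, as the interface text tells. Its arguments: {"type":"object","properties":{"commands":{"type":"array"},"force":{"type":"number"}},"required":["commands"]}

```bash
ls; mkdir -p pics; cat > h.py <<'E'
import numpy as np, cv2
from cell import env
def snap(n,f):
    c=env.read_camera(n); cv2.imwrite(f'pics/{f}.png',c['img']); np.savez(f'pics/{f}.npz',img=c['img'],mtx=c['mtx'],pose=c['pose']); return c
def load(f): return np.load(f'pics/{f}.npz')
def ray(c,u,v):
    d=np.linalg.inv(c['mtx'])@[u,v,1]; P=c['pose']; d=P[:3,:3]@d; return P[:3,3],d/np.linalg.norm(d)
def onz(c,u,v,z):
    o,d=ray(c,u,v); return o+d*(z-o[2])/d[2]
def tri(c1,p1,c2,p2):
    o1,d1=ray(c1,*p1);o2,d2=ray(c2,*p2)
    A=np.stack([d1,-d2],1);s=np.linalg.lstsq(A,o2-o1,rcond=None)[0]
    a=o1+s[0]*d1;b=o2+s[1]*d2; return (a+b)/2,np.linalg.norm(a-b)
def proj(c,p):
    P=c['pose'];q=P[:3,:3].T@(np.asarray(p)-P[:3,3]);q=c['mtx']@q;return q[:2]/q[2]
E
python3 - <<'E'
from h import *
for n in ('top','side','wrist'):
    c=snap(n,n+'0'); print(n,c['mtx'][0],c['mtx'][1],c['pose'].round(3).tolist())
print({k:np.round(v,3) for k,v in env.get_obs().items()})
E
```

```text
pics
top [576.49471429   0.         312.61568443] [  0.         576.49471429 239.11631828] [[-0.002, -0.989, 0.15, 0.284], [-1.0, 0.002, -0.0, 0.067], [-0.0, -0.15, -0.989, 1.348], [0.0, 0.0, 0.0, 1.0]]
side [486.15536717   0.         317.76444232] [  0.         486.15536717 246.66159448] [[0.811, -0.437, 0.389, 0.041], [-0.585, -0.599, 0.548, -0.512], [-0.006, -0.672, -0.741, 0.889], [0.0, 0.0, 0.0, 1.0]]
wrist [366.32252728   0.         319.76197274] [  0.         366.32252728 234.61707119] [[0.357, 0.905, 0.229, 0.17], [0.934, -0.346, -0.089, 0.629], [-0.001, 0.246, -0.969, 0.383], [0.0, 0.0, 0.0, 1.0]]
{'time_s': np.float64(0.15), 'qpos': array([-68.233,  18.428,  -4.017,  83.157,   1.296,  78.541,  -3.261]), 'joint_velocities': array([-0.01 , -0.156, -0.088, -0.152,  0.066, -0.009, -0.062]), 'effort': array([ 0.0000e+00, -4.9180e+01, -4.0400e-01, -3.1288e+01, -6.4000e-02,
        4.0000e-02,  0.0000e+00]), 'tool_pos': array([0.232, 0.607, 0.291]), 'tool_rot': array([-1.79919e+02,  6.00000e-03,  1.59043e+02]), 'force': array([-0.49 ,  0.376, -0.634]), 'wrist_torque': array([0.067, 0.057, 0.003]), 'grip_width': np.float64(0.087)}
```

View pics/top0.png

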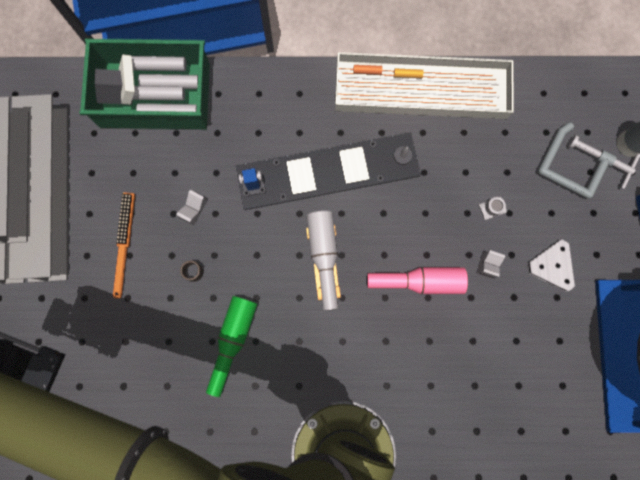

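View pics/side0.png

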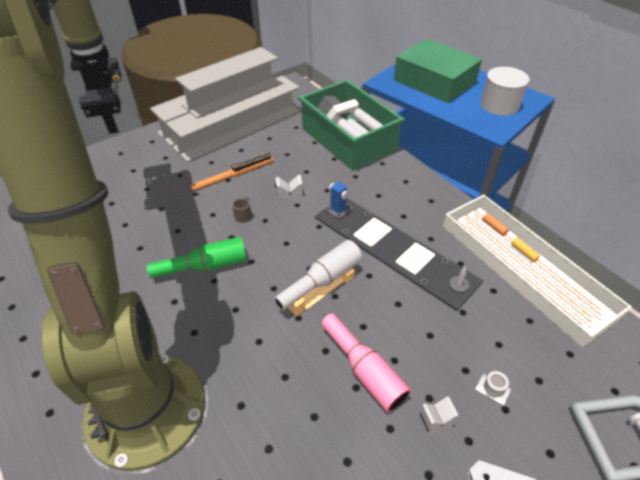

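View pics/wrist0.png

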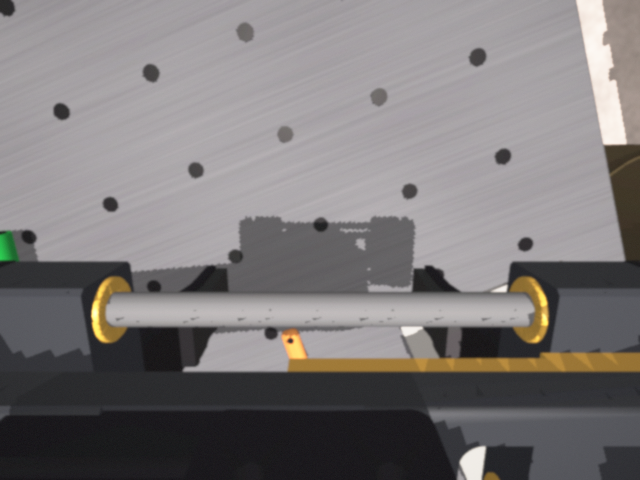

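```bash
python3 - <<'E'
from h import *
t=load('top0')['img'];s=load('side0')['img']
def crop(i,x,y,w,h,k=5): return cv2.resize(i[y:y+h,x:x+w],None,fx=k,fy=k,interpolation=cv2.INTER_CUBIC)
a=np.hstack([crop(t,165,180,60,55),crop(t,470,240,50,55)]); 
b=np.hstack([crop(s,265,160,60,55),crop(s,415,385,50,55)])
cv2.imwrite('pics/vz.png',np.vstack([a,b]))
a=np.hstack([crop(t,230,130,90,50,4),crop(t,340,130,90,50,4)])
b=np.hstack([crop(t,470,185,50,50,5),crop(s,470,360,50,50,5),crop(t,290,200,44,50,5)])
b=b[:, :a.shape[1]]
cv2.imwrite('pics/vz2.png',np.vstack([a,b]))
print(a.shape,b.shape)
E
```

```text
(200, 720, 3) (250, 720, 3)
```

View pics/vz.png

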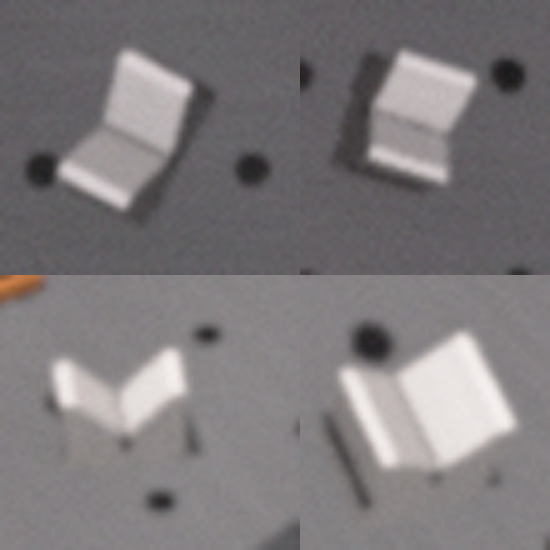

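View pics/vz2.png

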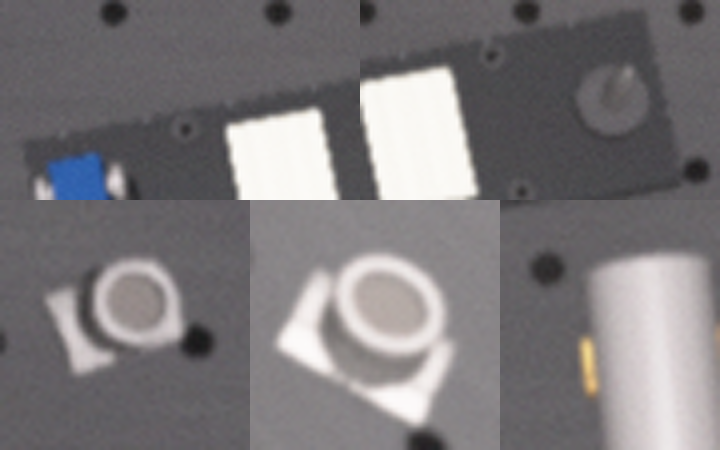

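```bash
python3 - <<'E'
from h import *
t=load('top0');s=load('side0')
def f(px,o,k=5): return [(px[0]+.5)/k-.5+o[0],(px[1]+.5)/k-.5+o[1]]
def show(name,pts,off,z):
    P=np.array([onz(t,*f(p,off),z) for p in pts]); c=P.mean(0)
    e=[np.linalg.norm(P[i]-P[(i+1)%4])*1000 for i in range(4)]
    g=(P[1]-P[0])+(P[2]-P[3]); print(name,c.round(4),np.round(e,1),'edge01 angle',np.degrees(np.arctan2(g[1],g[0])).round(1))
L=[(125,50),(190,88),(125,208),(60,172)]
R=[(102,52),(175,78),(147,183),(68,160)]
for z in(.046,.0584): show('L',L,(165,180),z); show('R',R,(470,240),z)
# side: rims corners matched: L  outer corners
Ls=[(177,348-275),(187,395-275),(68,408-275),(55,362-275)]
Rs=[(162,332-275),(216,427-275),(93,467-275),(40,370-275)]
for n,A,B,oa,ob in(('L',L,Ls,(165,180),(265,160)),('R',R,Rs,(470,240),(415,385))):
    for k in range(4):
        print(n,k,[ (tri(t,f(A[k],oa),s,f(B[j],ob))[0].round(3).tolist(),round(tri(t,f(A[k],oa),s,f(B[j],ob))[1],4)) for j in range(4) ][k])
# white pads
hsv=t['img']
m=(hsv.min(2)>225).astype(np.uint8); m[:, :280]=0;m[:,375:]=0;m[:140]=0;m[195:]=0
cs,_=cv2.findContours(m,0,2)
for c in cs:
    if cv2.contourArea(c)>200:
        r=cv2.minAreaRect(c); B=cv2.boxPoints(r); P=np.array([onz(t,*b,.016) for b in B]);
        print('pad',onz(t,*r[0],.016).round(4),[np.linalg.norm(P[i]-P[i-1]).round(4) for i in range(4)],r, [np.degrees(np.arctan2(*(P[i]-P[i-1])[[1,0]])).round(1) for i in range(4)])
m=(s['img'].min(2)>225).astype(np.uint8); 
cs,_=cv2.findContours(m,0,2)
for c in cs:
    if cv2.contourArea(c)>200:
        r=cv2.minAreaRect(c);M=cv2.moments(c);print('side',M['m10']/M['m00'],M['m01']/M['m00'],onz(s,M['m10']/M['m00'],M['m01']/M['m00'],.016).round(4))
E
```

```text
L [0.5605 0.3497 0.046 ] [35.5 63.  34.8 64. ] edge01 angle -119.8
R [ 0.4253 -0.3457  0.046 ] [34.8 50.2 36.8 52.4] edge01 angle -108.3
L [0.5578 0.347  0.0584] [35.2 62.4 34.4 63.4] edge01 angle -119.8
R [ 0.4239 -0.3418  0.0584] [34.4 49.7 36.4 51.9] edge01 angle -108.3
L 0 ([0.597, 0.35, 0.05], np.float64(0.0006))
L 1 ([0.581, 0.32, 0.045], np.float64(0.0019))
L 2 ([0.524, 0.349, 0.045], np.float64(0.0015))
L 3 ([0.538, 0.379, 0.05], np.float64(0.0029))
R 0 ([0.452, -0.332, 0.062], np.float64(0.0034))
R 1 ([0.442, -0.366, 0.059], np.float64(0.0002))
R 2 ([0.395, -0.351, 0.061], np.float64(0.0017))
R 3 ([0.405, -0.315, 0.062], np.float64(0.0005))
pad [0.6396 0.094  0.016 ] [np.float64(0.0774), np.float64(0.055), np.float64(0.0775), np.float64(0.0545)] ((300.8556213378906, 175.2418212890625), (31.668724060058594, 23.014789581298828), 79.2156982421875) [np.float64(10.7), np.float64(-79.0), np.float64(-169.6), np.float64(100.9)]
pad [ 0.6656 -0.032   0.016 ] [np.float64(0.0774), np.float64(0.0546), np.float64(0.0775), np.float64(0.0542)] ((353.7115173339844, 164.5576934814453), (31.574695587158203, 22.74947166442871), 78.69007110595703) [np.float64(10.4), np.float64(-78.4), np.float64(-169.9), np.float64(101.5)]
side 494.026369168357 472.45909398242054 [ 0.4379 -0.4646  0.016 ]
side 294.94421199442115 288.50139470013943 [0.383  0.0603 0.016 ]
side 414.93109540636044 257.8321554770318 [ 0.664  -0.0317  0.016 ]
side 339.2305986696231 255.02291204730227 [0.5244 0.081  0.016 ]
side 372.1722961446605 231.43432275673828 [0.6383 0.0947 0.016 ]
side 550.9948638931689 283.89670718484274 [ 0.8579 -0.2693  0.016 ]
side 507.99094730035563 76.54025218234723 [1.5159 0.3951 0.016 ]
```

```bash
cat >> h.py <<'E'
def plan(x,y,z,yaw):
    o=env.get_obs();p=o['tool_pos'];r=o['tool_rot'];psi=np.radians(r[2])
    d=np.array([x,y,z])-p
    dy=(yaw-r[2]+180)%360-180
    def tf(q):
        q=np.radians(q); return np.round([100*(np.cos(q)*d[0]+np.sin(q)*d[1]),100*(np.sin(q)*d[0]-np.cos(q)*d[1]),-100*d[2]],2)
    print('t',round(o['time_s'],2),'pos',p.round(4),'rot',r.round(2),'grip',round(o['grip_width'],4),'F',o['force'].round(1))
    print(' before turn',tf(r[2]),'; after turn',tf(yaw),'; rz total',round(-dy,2))
E
python3 - <<'E'
from h import *
plan(.5605,.3497,.18,60.2)
t=load('top0')
# pipe: edges rows, grey in top image
im=t['img'].astype(int)
for v in range(212,310,8):
    row=im[v,290:360]; print(v,''.join('#' if (r.min()>135 and r.max()-r.min()<25) else '.' for r in row))
E
```

```text
t 0.15 pos [0.2324 0.6067 0.2914] rot [-1.7992e+02  1.0000e-02  1.5904e+02] grip 0.0872 F [-0.5  0.4 -0.6]
 before turn [-39.83 -12.27  11.14] ; after turn [-6.   41.24 11.14] ; rz total 98.84
212 ......................###################.............................
220 ...................#######################............................
228 ...................########################...........................
236 ....................########################..........................
244 .....................########################.........................
252 ......................####################............................
260 ........................#####################.........................
268 .............................###########..............................
276 ..............................##############..........................
284 ...............................##############.........................
292 ................................#############.........................
300 .................................#############........................
308 ..................................############........................
```

drive_tool --pt "-3.32 -1.02 0 0 0 0 1" --pt "-3.32 -1.02 0 0 0 0 1" --pt "-3.32 -1.02 0 0 0 0 1" --pt "-3.32 -1.02 0 0 0 0 1" --pt "-3.32 -1.02 0 0 0 0 1" --pt "-3.32 -1.02 0 0 0 0 1" --pt "-3.32 -1.02 0 0 0 0 1" --pt "-3.32 -1.02 0 0 0 0 1" --pt "-3.32 -1.02 0 0 0 0 1" --pt "-3.32 -1.02 0 0 0 0 1" --pt "-3.32 -1.02 0 0 0 0 1" --pt "-3.31 -1.05 0 0 0 0 1"

```text
time_s: 1.15
tool_pos: [0.5616, 0.3487, 0.292]
tool_rot: [-180.0, -0.0, 159.0]
force: [0.5, -0.3, -0.7]
grip_width: 0.0869
```

drive_tool --pt "0 0 0.8 0 0 7.06 1" --pt "0 0 0.8 0 0 7.06 1" --pt "0 0 0.8 0 0 7.06 1" --pt "0 0 0.8 0 0 7.06 1" --pt "0 0 0.8 0 0 7.06 1" --pt "0 0 0.8 0 0 7.06 1" --pt "0 0 0.8 0 0 7.06 1" --pt "0 0 0.8 0 0 7.06 1" --pt "0 0 0.8 0 0 7.06 1" --pt "0 0 0.8 0 0 7.06 1" --pt "0 0 0.8 0 0 7.06 1" --pt "0 0 0.8 0 0 7.06 1" --pt "0 0 0.8 0 0 7.06 1" --pt "0 0 0.7 0 0 7.06 1" --pt "0 0 0 0 0 0 1" --pt "0 0 0 0 0 0 1"

```text
time_s: 2.48
tool_pos: [0.5601, 0.3499, 0.1806]
tool_rot: [-180.0, 0.1, 60.4]
force: [0.4, 0.2, -0.6]
grip_width: 0.0868
```

```bash
python3 - <<'E'
from h import *
snap('wrist','w1')
plan(.5605,.3497,.077,60.2)
E
```

```text
t 2.53 pos [0.5605 0.3501 0.1813] rot [1.800e+02 1.000e-02 6.041e+01] grip 0.0873 F [ 1.3 -0.3  0.5]
 before turn [-0.03  0.02 10.43] ; after turn [-0.03  0.02 10.43] ; rz total 0.21
```

View pics/w1.png

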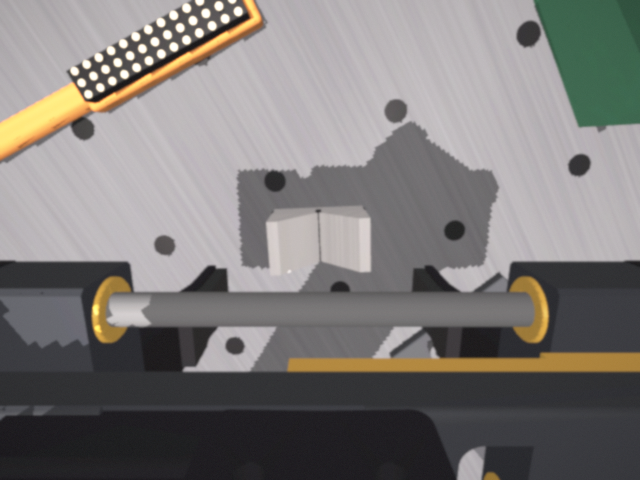

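The wrist view shows the low V-block at about (319, 240), centred between the fingers (inner edges at 215 and 425) and aligned with them. Descending.

drive_tool --pt "0 0 1.5 0 0 0 1" --pt "0 0 1.5 0 0 0 1" --pt "0 0 1.5 0 0 0 1" --pt "0 0 1.5 0 0 0 1" --pt "0 0 1.5 0 0 0 1" --pt "0 0 1.5 0 0 0 1" --pt "0 0 1.3 0 0 0 1" --pt "0 0 0 0 0 0 1" --pt "0 0 0 0 0 0 0.6" --pt "0 0 0 0 0 0 0.4" --pt "0 0 0 0 0 0 0" --pt "0 0 0 0 0 0 0" --pt "0 0 0 0 0 0 0" --pt "0 0 0 0 0 0 0" --force 35

```text
time_s: 3.7
tool_pos: [0.5608, 0.3508, 0.0795]
tool_rot: [-180.0, -0.1, 60.2]
force: [-1.0, 1.2, 5.9]
grip_width: 0.0658
```

```bash
python3 - <<'E'
from h import *
plan(.6388,.0945,.17,101.4)
E
```

```text
t 3.7 pos [0.5608 0.3508 0.0795] rot [-1.7999e+02 -1.0000e-01  6.0220e+01] grip 0.0658 F [-1.   1.2  5.9]
 before turn [-18.37  19.5   -9.05] ; after turn [-26.66   2.59  -9.05] ; rz total -41.18
```

drive_tool --pt "0 0 -0.5 0 0 0 0" --pt "0 0 -1.5 0 0 0 0" --pt "0 0 -2 0 0 0 0" --pt "0 0 -2 0 0 0 0" --pt "0 0 -2 0 0 0 0" --pt "0 0 -2 0 0 0 0" --pt "0 0 -2 0 0 0 0" --pt "0 0 -2 0 0 0 0" --pt "0 0 -1 0 0 0 0" --pt "0 0 0 0 0 -6.86 0" --pt "0 0 0 0 0 -6.86 0" --pt "0 0 0 0 0 -6.86 0" --pt "0 0 0 0 0 -6.86 0" --pt "0 0 0 0 0 -6.86 0" --pt "0 0 0 0 0 -6.86 0" --pt "0 0 0 0 0 0 0"

```text
time_s: 5.03
tool_pos: [0.5601, 0.3493, 0.2267]
tool_rot: [-179.9, 0.1, 101.5]
force: [0.3, 0.2, -4.8]
grip_width: 0.0658
```

drive_tool --pt "-1.5 0.15 0 0 0 0 0" --pt "-2.6 0.25 0 0 0 0 0" --pt "-2.6 0.25 0 0 0 0 0" --pt "-2.6 0.25 0 0 0 0 0" --pt "-2.6 0.25 0 0 0 0 0" --pt "-2.6 0.25 0 0 0 0 0" --pt "-2.6 0.25 0 0 0 0 0" --pt "-2.6 0.25 0 0 0 0 0" --pt "-2.6 0.25 0 0 0 0 0" --pt "-2.6 0.25 0 0 0 0 0" --pt "-1.76 0.19 0 0 0 0 0" --pt "0 0 0 0 0 0 0" --pt "0 0 0 0 0 0 0"

```text
time_s: 6.12
tool_pos: [0.6385, 0.0905, 0.2278]
tool_rot: [-179.9, 0.1, 101.0]
force: [-0.1, 2.0, -4.7]
grip_width: 0.0665
```

```bash
python3 - <<'E'
from h import *
plan(.6388,.0945,.095,101.4)
snap('wrist','w2');snap('side','s2')
E
```

```text
t 6.12 pos [0.6385 0.0905 0.2278] rot [-1.7995e+02  6.0000e-02  1.0096e+02] grip 0.0665 F [-0.1  2.  -4.7]
 before turn [ 0.39  0.1  13.28] ; after turn [ 0.39  0.11 13.28] ; rz total -0.44
```

View pics/w2.png

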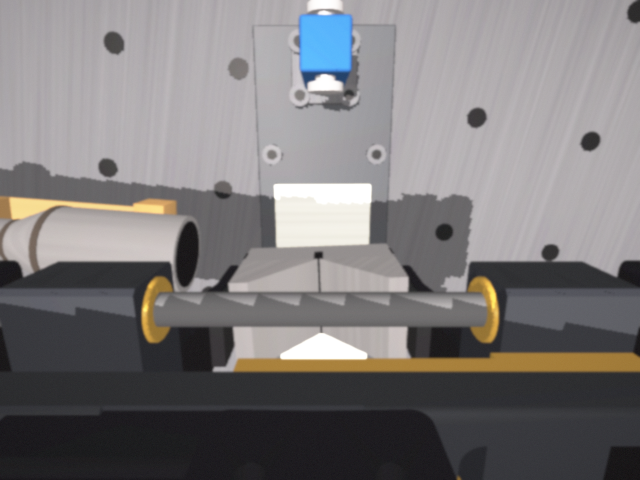

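View pics/s2.png

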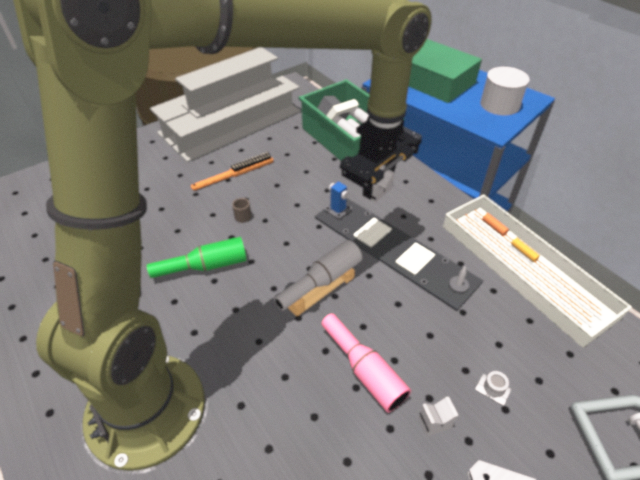

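```bash
python3 - <<'E'
from h import *
t=load('top0');s=load('side0')
im=t['img'].astype(int)
L=[];
def edges(v):
    row=im[v].min(1).astype(float); 
    c=320+ (v-212)*.12; c=int(c)
    thr=118
    l=c
    while row[l]>thr: l-=1
    l+= (thr-row[l])/(row[l+1]-row[l])
    r=c
    while row[r]>thr: r+=1
    r-= (thr-row[r])/(row[r-1]-row[r])
    return l,r
P=[]
for v in (214,218,244,248,252,280,284,290,296,302):
    l,r=edges(v); a=onz(t,l,v,.046);b=onz(t,r,v,.046); m=(a+b)/2; P.append(m); print(v,round(l,1),round(r,1),m.round(4),np.linalg.norm(a-b).round(4))
col=im[195:320,318].min(1); print(col[:25]); print(im[295:320,329].min(1))
E
python3 - <<'E'
import cv2,numpy as np
t=cv2.imread('pics/top0.png');s=cv2.imread('pics/side0.png')
a=cv2.resize(t[200:315,285:360],None,fx=5,fy=5,interpolation=2)
b=cv2.resize(s[230:315,265:370],None,fx=4,fy=4,interpolation=2)
h=np.zeros((580,800,3),np.uint8);h[:575,:375]=a;h[:340,378:798]=b;cv2.imwrite('pics/pz.png',h)
E
```

```text
214 307.3 331.5 [0.5398 0.0506 0.046 ] 0.0556
218 307.1 331.9 [0.5305 0.0504 0.046 ] 0.0569
244 310.0 335.0 [0.4701 0.0439 0.046 ] 0.0569
248 310.4 335.3 [0.4609 0.043  0.046 ] 0.0567
252 310.8 333.6 [0.4517 0.0446 0.046 ] 0.0518
280 314.9 337.5 [0.3879 0.0359 0.046 ] 0.0511
284 315.4 337.8 [0.3789 0.0351 0.046 ] 0.0505
290 316.6 338.7 [0.3654 0.0327 0.046 ] 0.0499
296 317.5 338.4 [0.3519 0.0321 0.046 ] 0.0469
302 322.2 336.5 [0.3384 0.029  0.046 ] 0.032
[ 69  83  99  98  96 100  99  99 100 101 100  98 101 100 101 118 167 203
 217 216 214 215 214 213 216]
[224 224 227 224 227 223 224 224 224 221 219 217 218 211 173 114  97 102
 104 105 107  98 101  99 104]
```

View pics/pz.png

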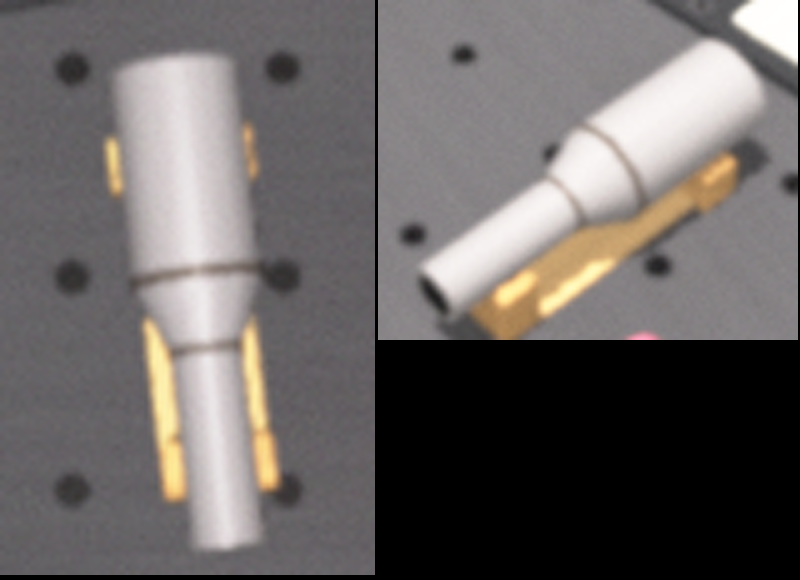

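```bash
python3 - <<'E'
from h import *
t=load('top0');s=load('side0')
f=lambda x,y:(285+(x+.5)/5-.5,200+(y+.5)/5-.5)
g=lambda x,y:(265+(x-378+.5)/4-.5,230+(y+.5)/4-.5)
for n,p,z in(('thick end top',(176,54),.076),('thickL',(115,72),.046),('thickR',(235,60),.046),('seamL',(132,285),.046),('seamR',(263,266),.046),('seamTop',(195,274),.076),('seam2L',(172,352),.046),('seam2R',(243,345),.046),('seam2top',(207,349),.063),('thinL',(191,548),.046),('thinR',(262,540),.046),('thintop',(226,549),.046)):
    print(n,onz(t,*f(*p),z).round(4))
# seam ends tri
print(tri(t,f(195,274),s,g(609,150)))
# thin end: side left sil
for n,p in(('thin bottomleft',(420,268)),('thin right',(458,310)),):
    print(n,onz(s,*g(*p),.046).round(4))
# axis heights: thick end side corners
print(onz(s,*g(705,40),.046), onz(s,*g(765,95),.046))
E
```

```text
thick end top [0.5422 0.0501 0.076 ]
thickL [0.5399 0.0778 0.046 ]
thickR [0.5454 0.0225 0.046 ]
seamL [0.4412 0.0701 0.046 ]
seamR [0.4498 0.0105 0.046 ]
seamTop [0.4425 0.042  0.076 ]
seam2L [0.4106 0.052  0.046 ]
seam2R [0.4138 0.0198 0.046 ]
seam2top [0.4103 0.0366 0.063 ]
thinL [0.3224 0.0438 0.046 ]
thinR [0.3259 0.0119 0.046 ]
thintop [0.3219 0.0281 0.046 ]
(array([0.44454813, 0.04140279, 0.06561392]), np.float64(0.0017411615697546393))
thin bottomleft [0.3247 0.0475 0.046 ]
thin right [0.3262 0.0126 0.046 ]
[0.55096844 0.08917872 0.046     ] [0.5521667  0.03454064 0.046     ]
```

drive_tool --pt "0.2 0.05 1.5 0 0 -0.2 0" --pt "0.15 0.05 2 0 0 -0.2 0" --pt "0 0 2 0 0 0 0" --pt "0 0 2 0 0 0 0" --pt "0 0 2 0 0 0 0" --pt "0 0 1.5 0 0 0 0" --pt "0 0 1 0 0 0 0" --pt "0 0 0.5 0 0 0 0" --pt "0 0 0 0 0 0 0" --pt "0 0 0 0 0 0 0" --pt "0 0 0 0 0 0 0"

```text
time_s: 7.13
tool_pos: [0.6397, 0.0977, 0.1047]
tool_rot: [179.9, -0.0, 101.8]
force: [-0.2, 0.2, -4.4]
grip_width: 0.0657
```

```bash
python3 - <<'E'
from h import *
plan(.6388,.0945,.095,101.4)
snap('wrist','w3')
E
```

```text
t 7.13 pos [0.6397 0.0977 0.1047] rot [ 1.7986e+02 -1.0000e-02  1.0177e+02] grip 0.0657 F [-0.2  0.2 -4.4]
 before turn [-0.29 -0.15  0.97] ; after turn [-0.29 -0.15  0.97] ; rz total 0.37
```

View pics/w3.png

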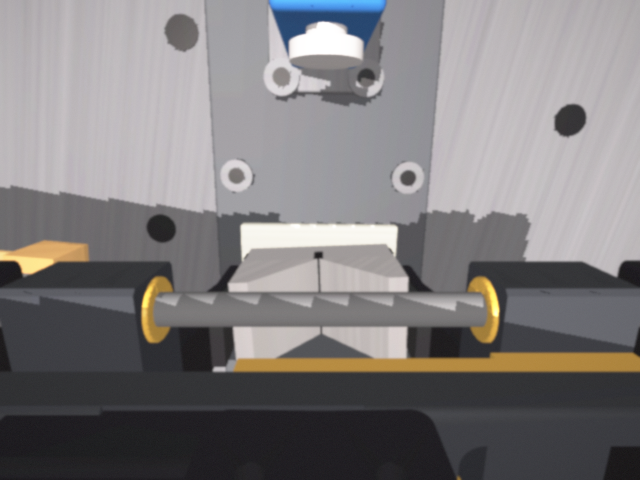

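```bash
python3 - <<'E'
from h import *
c=load('w3'); u=np.array([np.cos(np.radians(101.4)),np.sin(np.radians(101.4)),0])
for cam_dz in (0,):
  a=onz(c,241,224,.016);b=onz(c,397,224,.016);print(a,b,np.linalg.norm(a-b)); pc=(a+b)/2-.028*u
  print('pad centre',pc)
  for z in(.069,.0715,.074):
    q=(onz(c,240,250,z)+onz(c,397,246,z))/2; print('block',z,q-.018*u, 'along err',((q-.018*u-pc)@u).round(4))
E
```

```text
[0.595764  0.1144077 0.016    ] [0.67261358 0.13039517 0.016     ] 0.07849494501193394
pad centre [0.63972319 0.09495384 0.016     ]
block 0.069 [0.63686515 0.10751355 0.069     ] along err 0.0129
block 0.0715 [0.63671698 0.10822709 0.0715    ] along err 0.0136
block 0.074 [0.63656881 0.10894063 0.074     ] along err 0.0143
```

```bash
python3 - <<'E'
from h import *
c=load('w3'); u=np.array([np.cos(np.radians(101.4)),np.sin(np.radians(101.4)),0])
im=c['img'];cv2.imwrite('pics/w3z.png',cv2.resize(im[215:360,220:420],None,fx=4,fy=4,interpolation=2))
pc=np.array([.63972,.09495,.016])
for z in(.02,.023,.026,.029):
    a,b=onz(c,245,250,z),onz(c,391,246,z);q=(a+b)/2; print('block',z,np.linalg.norm(a-b),q-.018*u, 'along err',((q-.018*u-pc)@u).round(4))
E
```

```text
block 0.02 0.07305794651553912 [0.63952417 0.0934772  0.02      ] along err -0.0014
block 0.023 0.07181285883384558 [0.63935055 0.09433432 0.023     ] along err -0.0005
block 0.026 0.07056777115215214 [0.63917692 0.09519143 0.026     ] along err 0.0003
block 0.029 0.0693226834704587 [0.6390033  0.09604855 0.029     ] along err 0.0012
```

View pics/w3z.png

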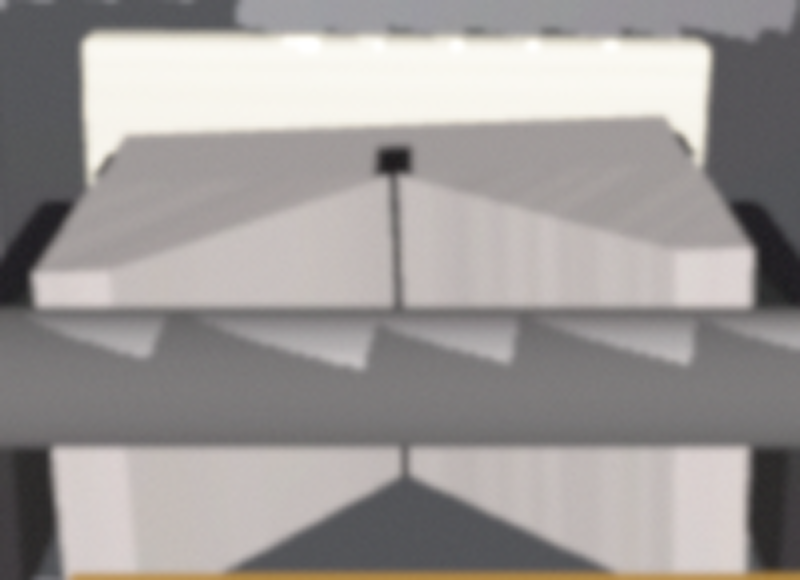

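drive_tool --pt "0 0 0.3 0 0 0 0" --pt "0 0 0.3 0 0 0 0" --pt "0 0 0.15 0 0 0 0" --pt "0 0 0 0 0 0 0" --pt "0 0 0 0 0 0 0"

```text
time_s: 7.6
tool_pos: [0.6387, 0.0973, 0.0957]
tool_rot: [-180.0, -0.0, 101.8]
force: [-0.1, 1.4, -5.1]
grip_width: 0.066
```

drive_tool --pt "0 0 0.15 0 0 0 0" --pt "0 0 0 0 0 0 0" --pt "0 0 0 0 0 0 0"

```text
time_s: 7.85
tool_pos: [0.6389, 0.0973, 0.0955]
tool_rot: [180.0, -0.0, 101.8]
force: [-4.2, -0.0, 5.9]
grip_width: 0.0664
```

drive_tool --pt "0 0 0.1 0 0 0 0" --pt "0 0 0 0 0 0 0" --pt "0 0 0 0 0 0 0"

```text
time_s: 8.1
tool_pos: [0.6389, 0.0973, 0.0955]
tool_rot: [180.0, -0.0, 101.8]
force: [-6.6, -0.9, 10.9]
grip_width: 0.066
```

drive_tool --pt "0 0 0 0 0 0 1" --pt "0 0 0 0 0 0 1" --pt "0 0 0 0 0 0 1" --pt "0 0 0 0 0 0 1" --pt "0 0 -1 0 0 0 1" --pt "0 0 -2 0 0 0 1" --pt "0 0 -3 0 0 0 1" --pt "0 0 -3 0 0 0 1" --pt "0 0 -3 0 0 0 1" --pt "0 0 -1 0 0 0 1"

```text
time_s: 8.93
tool_pos: [0.6411, 0.0974, 0.2293]
tool_rot: [179.5, -0.0, 101.7]
force: [0.7, 0.4, -0.0]
grip_width: 0.0871
```

```bash
python3 - <<'E'
from h import *
plan(.424,-.342,.18,71.7)
E
```

```text
t 8.93 pos [0.6411 0.0974 0.2293] rot [ 1.7951e+02 -2.0000e-02  1.0175e+02] grip 0.0871 F [ 0.7  0.4 -0. ]
 before turn [-38.6  -30.2    4.93] ; after turn [-48.53  -6.82   4.93] ; rz total 30.05
```

drive_tool --pt "-2.97 -2.32 0 0 0 0 1" --pt "-2.97 -2.32 0 0 0 0 1" --pt "-2.97 -2.32 0 0 0 0 1" --pt "-2.97 -2.32 0 0 0 0 1" --pt "-2.97 -2.32 0 0 0 0 1" --pt "-2.97 -2.32 0 0 0 0 1" --pt "-2.97 -2.32 0 0 0 0 1" --pt "-2.97 -2.32 0 0 0 0 1" --pt "-2.97 -2.32 0 0 0 0 1" --pt "-2.97 -2.32 0 0 0 0 1" --pt "-2.97 -2.32 0 0 0 0 1" --pt "-2.97 -2.32 0 0 0 0 1" --pt "-2.96 -2.36 0 0 0 0 1" --pt "0 0 1 0 0 6 1" --pt "0 0 1 0 0 6 1" --pt "0 0 1 0 0 6 1" --pt "0 0 1 0 0 6 1" --pt "0 0 0.9 0 0 6 1" --pt "0 0 0 0 0 0 1" --pt "0 0 0 0 0 0 1"

```text
time_s: 10.6
tool_pos: [0.4216, -0.342, 0.174]
tool_rot: [-179.9, 0.0, 71.9]
force: [1.0, -0.0, 0.1]
grip_width: 0.0867
```

```bash
python3 - <<'E'
from h import *
snap('wrist','w4')
plan(.424,-.342,.084,71.7)
E
```

```text
t 10.65 pos [ 0.4219 -0.3422  0.1746] rot [1.7999e+02 1.0000e-02 7.1930e+01] grip 0.0867 F [ 1.3 -0.3 -0.7]
 before turn [0.09 0.19 9.06] ; after turn [0.09 0.19 9.06] ; rz total 0.23
```

View pics/w4.png

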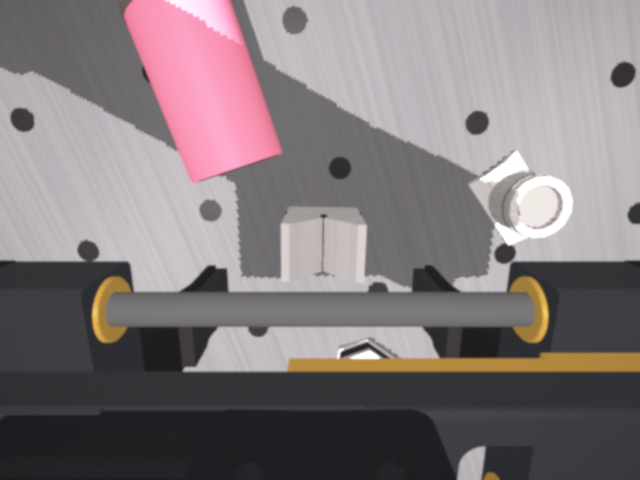

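drive_tool --pt "0.05 0.1 1.5 0 0 0 1" --pt "0.05 0.1 1.5 0 0 0 1" --pt "0 0 1.5 0 0 0 1" --pt "0 0 1.5 0 0 0 1" --pt "0 0 1.5 0 0 0 1" --pt "0 0 1.5 0 0 0 1" --pt "0 0 0 0 0 0 1" --pt "0 0 0 0 0 0 1" --pt "0 0 0 0 0 0 0.6" --pt "0 0 0 0 0 0 0.4" --pt "0 0 0 0 0 0 0" --pt "0 0 0 0 0 0 0" --pt "0 0 0 0 0 0 0" --pt "0 0 0 0 0 0 0" --pt "0 0 0 0 0 0 0"

```text
time_s: 11.9
tool_pos: [0.4239, -0.3418, 0.0844]
tool_rot: [-180.0, -0.0, 71.8]
force: [0.4, 0.3, 3.7]
grip_width: 0.0498
```

```bash
python3 - <<'E'
from h import *
plan(.665,-.032,.2,101.4)
E
```

```text
t 11.9 pos [ 0.4239 -0.3418  0.0844] rot [-1.7998e+02 -1.0000e-02  7.1760e+01] grip 0.0498 F [0.4 0.3 3.7]
 before turn [ 36.97  13.21 -11.56] ; after turn [ 25.6   29.76 -11.56] ; rz total -29.64
```

drive_tool --pt "0 0 -0.5 0 0 0 0" --pt "0 0 -1.5 0 0 0 0" --pt "0 0 -2 0 0 0 0" --pt "0 0 -2 0 0 0 0" --pt "0 0 -2 0 0 0 0" --pt "0 0 -2 0 0 0 0" --pt "0 0 -2 0 0 0 0" --pt "0 0 0 0 0 -5.93 0" --pt "0 0 0 0 0 -5.93 0" --pt "0 0 0 0 0 -5.93 0" --pt "0 0 0 0 0 -5.93 0" --pt "0 0 0 0 0 -5.93 0"

```text
time_s: 12.9
tool_pos: [0.423, -0.3411, 0.2031]
tool_rot: [-179.9, -0.1, 101.7]
force: [-0.2, -0.9, -6.1]
grip_width: 0.0498
```

drive_tool --pt "1 1.2 0 0 0 0 0" --pt "2 2.3 0 0 0 0 0" --pt "2 2.3 0 0 0 0 0" --pt "2 2.3 0 0 0 0 0" --pt "2 2.3 0 0 0 0 0" --pt "2 2.3 0 0 0 0 0" --pt "2 2.3 0 0 0 0 0" --pt "2 2.3 0 0 0 0 0" --pt "2 2.3 0 0 0 0 0" --pt "2 2.3 0 0 0 0 0" --pt "2 2.3 0 0 0 0 0" --pt "2 2.3 0 0 0 0 0" --pt "1.6 2.1 0 0 0 0 0" --pt "1 1.16 0 0 0 0 0" --pt "0 0 0 0 0 0 0" --pt "0 0 2 0 0 0 0" --pt "0 0 2 0 0 0 0" --pt "0 0 2 0 0 0 0" --pt "0 0 1.5 0 0 0 0" --pt "0 0 0 0 0 0 0"

```text
time_s: 14.57
tool_pos: [0.6612, -0.0332, 0.1243]
tool_rot: [-179.4, -0.0, 101.3]
force: [-1.3, 0.4, -8.0]
grip_width: 0.05
```

```bash
python3 - <<'E'
from h import *
plan(.665,-.032,.101,101.4)
snap('wrist','w5')
plan(.665,-.032,.101,101.4)
E
```

```text
t 14.57 pos [ 0.6612 -0.0332  0.1243] rot [-1.7943e+02 -4.0000e-02  1.0132e+02] grip 0.05 F [-1.3  0.4 -8. ]
 before turn [0.05 0.4  2.33] ; after turn [0.05 0.4  2.33] ; rz total -0.08
t 14.62 pos [ 0.6624 -0.0332  0.1265] rot [-1.7961e+02 -2.0000e-02  1.0133e+02] grip 0.0498 F [ 0.3  0.4 -6.4]
 before turn [0.07 0.28 2.55] ; after turn [0.07 0.28 2.55] ; rz total -0.07
```

View pics/w5.png

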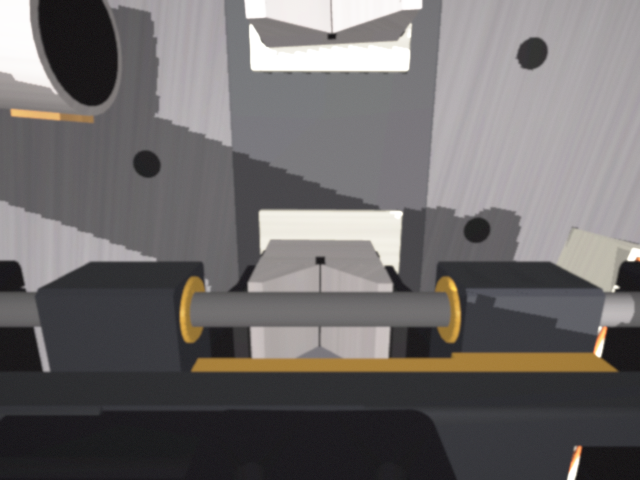

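```bash
python3 - <<'E'
from h import *
c=load('w5'); q=np.radians(101.4);u=np.array([np.cos(q),np.sin(q),0]);w=np.array([np.sin(q),-np.cos(q),0])
im=c['img'];cv2.imwrite('pics/w5z.png',cv2.resize(im[200:310,220:420],None,fx=4,fy=4,interpolation=2))
a,b=onz(c,260,210,.016),onz(c,403,210,.016);pc=(a+b)/2-.028*u;print('pad',pc,np.linalg.norm(a-b))
for z in(.035,.04,.045):
    a,b=onz(c,273,242,z),onz(c,373,240,z);e=(a+b)/2-.018*u; print('block',z,np.linalg.norm(a-b),e,'pad-block along',((pc-e)@u).round(4),'lat',((pc-e)@w).round(4))
a,b=onz(c,250,72,.016),onz(c,410,72,.016);print('pad1',(a+b)/2+.028*u,np.linalg.norm(a-b))
E
```

```text
pad [ 0.66610586 -0.03123017  0.016     ] 0.07902565252284154
block 0.035 0.051108252988310086 [ 0.66206018 -0.03471904  0.035     ] pad-block along 0.0026 lat 0.0047
block 0.04 0.04969435641816687 [ 0.66179428 -0.03339385  0.04      ] pad-block along 0.0013 lat 0.0047
block 0.045 0.048280459848023774 [ 0.66152839 -0.03206866  0.045     ] pad-block along -0.0001 lat 0.0047
pad1 [0.63982069 0.0927788  0.016     ] 0.08088799426347927
```

View pics/w5z.png

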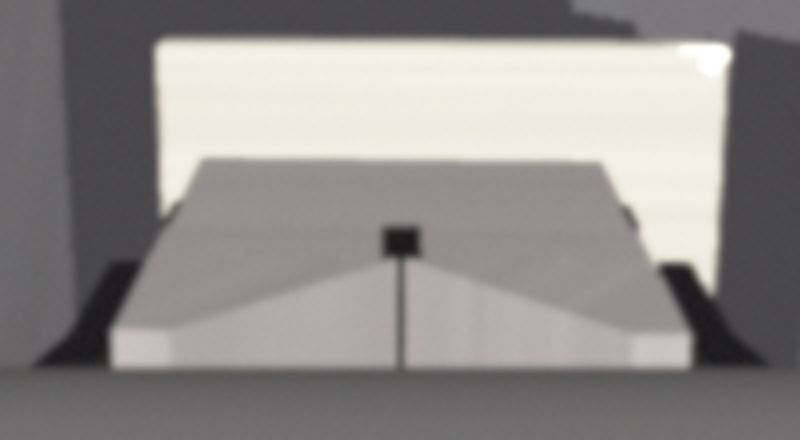

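drive_tool --pt "0.06 0.21 0.5 0 0 0 0" --pt "0.06 0.21 0.5 0 0 0 0" --pt "0 0 0.6 0 0 0 0" --pt "0 0 0.4 0 0 0 0" --pt "0 0 0.2 0 0 0 0" --pt "0 0 0.1 0 0 0 0" --pt "0 0 0 0 0 0 0" --pt "0 0 0 0 0 0 0"

```text
time_s: 15.28
tool_pos: [0.6691, -0.03, 0.1065]
tool_rot: [180.0, 0.0, 101.4]
force: [-0.4, -0.3, -6.6]
grip_width: 0.0496
```

drive_tool --pt "0 0 0.1 0 0 0 0" --pt "0 0 0 0 0 0 0" --pt "0 0 0 0 0 0 0"

```text
time_s: 15.53
tool_pos: [0.669, -0.03, 0.1054]
tool_rot: [180.0, -0.0, 101.4]
force: [-0.1, 0.2, -6.4]
grip_width: 0.0498
```

drive_tool --pt "0 0 0.2 0 0 0 0" --pt "0 0 0 0 0 0 0" --pt "0 0 0 0 0 0 0"

```text
time_s: 15.78
tool_pos: [0.6688, -0.03, 0.103]
tool_rot: [-180.0, -0.0, 101.4]
force: [0.2, 0.4, -6.2]
grip_width: 0.05
```

```bash
python3 - <<'E'
from h import *
c=snap('wrist','w6')
im=c['img'];cv2.imwrite('pics/w6z.png',cv2.resize(im[200:310,220:420],None,fx=4,fy=4,interpolation=2))
plan(.6655,-.0316,.1004,101.4)
E
```

```text
t 15.83 pos [ 0.6689 -0.03    0.1032] rot [-179.99   -0.    101.41] grip 0.05 F [-0.2  0.6 -6.2]
 before turn [-0.09 -0.37  0.28] ; after turn [-0.09 -0.37  0.28] ; rz total 0.01
```

View pics/w6z.png

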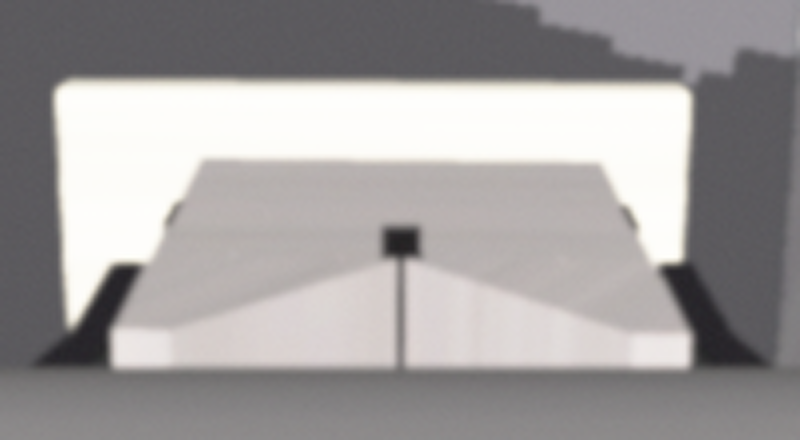

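drive_tool --pt "-0.09 -0.37 0 0 0 0 0" --pt "0 0 0.15 0 0 0 0" --pt "0 0 0.1 0 0 0 0" --pt "0 0 0 0 0 0 0" --pt "0 0 0 0 0 0 0" --pt "0 0 0 0 0 0 0"

```text
time_s: 16.33
tool_pos: [0.6656, -0.0315, 0.1008]
tool_rot: [180.0, -0.0, 101.4]
force: [-0.3, -0.7, -7.5]
grip_width: 0.0493
```

drive_tool --pt "0 0 0.1 0 0 0 0" --pt "0 0 0 0 0 0 0" --pt "0 0 0 0 0 0 0"

```text
time_s: 16.58
tool_pos: [0.6657, -0.0316, 0.1004]
tool_rot: [180.0, -0.0, 101.4]
force: [-1.0, 0.2, -1.2]
grip_width: 0.0499
```

Contact starting; one more millimetre, then release and rise.

drive_tool --pt "0 0 0.06 0 0 0 0" --pt "0 0 0 0 0 0 0" --pt "0 0 0 0 0 0 1" --pt "0 0 0 0 0 0 1" --pt "0 0 0 0 0 0 1" --pt "0 0 0 0 0 0 1" --pt "0 0 -1 0 0 0 1" --pt "0 0 -2 0 0 0 1" --pt "0 0 -3 0 0 0 1" --pt "0 0 -3 0 0 0 1" --pt "0 0 -2 0 0 0 1" --pt "0 0 0 0 0 0 1"

```text
time_s: 17.58
tool_pos: [0.6684, -0.0322, 0.2158]
tool_rot: [179.4, 0.1, 101.4]
force: [0.2, -0.1, 0.7]
grip_width: 0.087
```

```bash
python3 - <<'E'
from h import *
plan(.4631,.042,.19,5.8)
E
```

```text
t 17.58 pos [ 0.6684 -0.0322  0.2158] rot [1.7942e+02 1.0000e-01 1.0139e+02] grip 0.087 F [ 0.2 -0.1  0.7]
 before turn [ 11.33 -18.66   2.58] ; after turn [-19.67  -9.46   2.58] ; rz total 95.59
```

drive_tool --pt "1.62 -2.67 0 0 0 0 1" --pt "1.62 -2.67 0 0 0 0 1" --pt "1.62 -2.67 0 0 0 0 1" --pt "1.62 -2.67 0 0 0 0 1" --pt "1.62 -2.67 0 0 0 0 1" --pt "1.62 -2.67 0 0 0 0 1" --pt "1.62 -2.64 0 0 0 0 1"

```text
time_s: 18.17
tool_pos: [0.4586, 0.0429, 0.209]
tool_rot: [180.0, -0.0, 101.4]
force: [-0.4, 0.1, 0.6]
grip_width: 0.087
```

drive_tool --pt "0 0 0 0 0 6.83 1" --pt "0 0 0 0 0 6.83 1" --pt "0 0 0 0 0 6.83 1" --pt "0 0 0 0 0 6.83 1" --pt "0 0 0 0 0 6.83 1" --pt "0 0 0 0 0 6.83 1" --pt "0 0 0 0 0 6.83 1" --pt "0 0 0 0 0 6.83 1" --pt "0 0 0 0 0 6.83 1" --pt "0 0 0 0 0 6.83 1" --pt "0 0 0 0 0 6.83 1" --pt "0 0 0 0 0 6.83 1" --pt "0 0 0 0 0 6.83 1" --pt "0 0 0 0 0 6.83 1" --pt "0 0 0 0 0 0 1" --pt "0 0 0 0 0 0 1" --pt "0 0 0 0 0 0 1" --pt "0 0 0 0 0 0 1"

```text
time_s: 19.67
tool_pos: [0.4601, 0.0426, 0.2092]
tool_rot: [-180.0, -0.0, 5.9]
force: [-0.3, -0.2, 1.2]
grip_width: 0.0871
```

```bash
python3 - <<'E'
from h import *
c=snap('wrist','w7');snap('side','s7');snap('top','t7')
plan(.4631,.042,.097,5.8)
E
```

```text
t 19.82 pos [0.4601 0.0426 0.2091] rot [-180.     -0.      5.85] grip 0.087 F [ 0.3 -0.4 -0.1]
 before turn [ 0.29  0.09 11.21] ; after turn [ 0.29  0.09 11.21] ; rz total 0.05
```

View pics/w7.png

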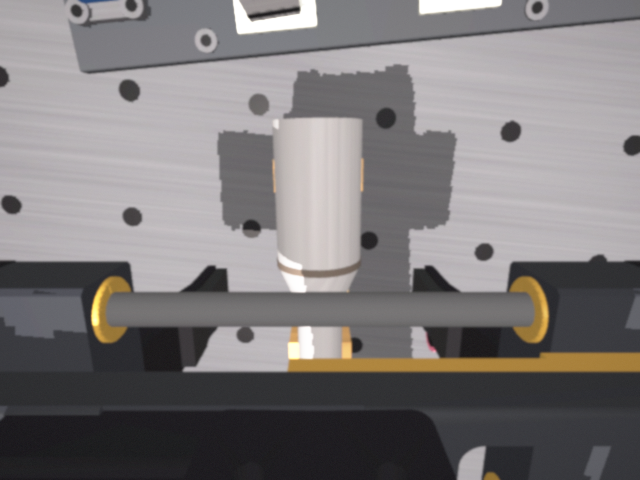

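View pics/s7.png

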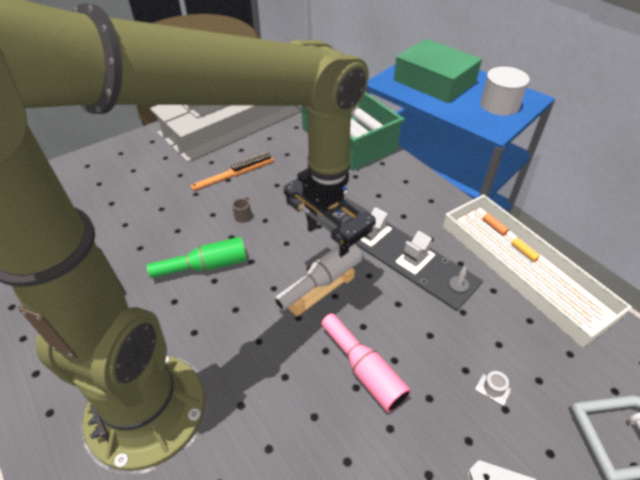

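View pics/t7.png

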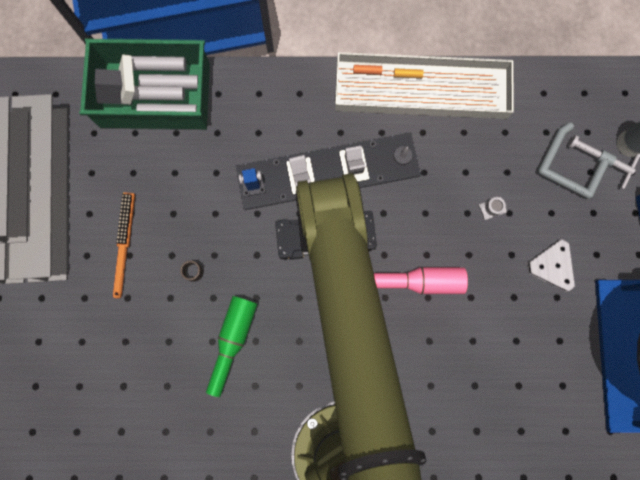

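```bash
python3 - <<'E'
from h import *
c=load('w7')
print('seam top',onz(c,318,275,.076),'end top',onz(c,318,119,.046),onz(c,318,119,.016))
a,b=onz(c,277,262,.046),onz(c,360,262,.046);print('seam sides',(a+b)/2,np.linalg.norm(a-b))
# two wrist views (w2, w7) of things? thick end edges in w2
t=load('top0')
# blocks now in top
t7=load('t7');cv2.imwrite('pics/t7z.png',cv2.resize(t7['img'][135:205,230:380],None,fx=5,fy=5,interpolation=2))
E
```

```text
seam top [0.44301614 0.04069564 0.076     ] end top [0.54115118 0.05093442 0.046     ] [0.54289863 0.05127376 0.016     ]
seam sides [0.44194165 0.04038036 0.046     ] 0.06061798786249026
```

View pics/t7z.png

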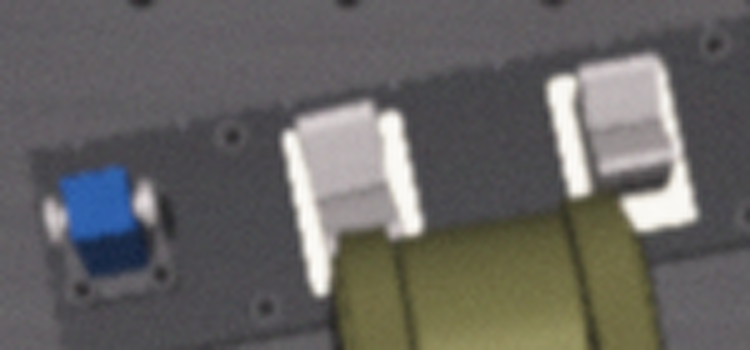

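drive_tool --pt "0.15 0.05 1.5 0 0 0 1" --pt "0.1 0 2 0 0 0 1" --pt "0 0 2 0 0 0 1" --pt "0 0 2 0 0 0 1" --pt "0 0 1.5 0 0 0 1" --pt "0 0 1.2 0 0 0 1" --pt "0 0 0.9 0 0 0 1" --pt "0 0 0 0 0 0 1" --pt "0 0 0 0 0 0 1"

```text
time_s: 20.57
tool_pos: [0.4627, 0.0423, 0.0981]
tool_rot: [180.0, 0.0, 5.8]
force: [0.8, 1.0, -0.9]
grip_width: 0.0866
```

drive_tool --pt "0 0 0 0 0 0 0.6" --pt "0 0 0 0 0 0 0.4" --pt "0 0 0 0 0 0 0" --pt "0 0 0 0 0 0 0" --pt "0 0 0 0 0 0 0" --pt "0 0 0 0 0 0 0" --pt "0 0 0 0 0 0 0" --force 45

```text
time_s: 21.15
tool_pos: [0.4629, 0.0438, 0.0986]
tool_rot: [-179.9, -0.0, 5.8]
force: [-1.0, 5.4, 2.7]
grip_width: 0.0586
```

```bash
python3 - <<'E'
from h import *
plan(.4631,.042,.097,5.8)
c=snap('wrist','w8')
E
```

```text
t 21.15 pos [0.4629 0.0438 0.0986] rot [-1.7989e+02 -5.0000e-02  5.8300e+00] grip 0.0586 F [-1.   5.4  2.7]
 before turn [0.   0.18 0.16] ; after turn [0.   0.18 0.16] ; rz total 0.03
```

View pics/w8.png

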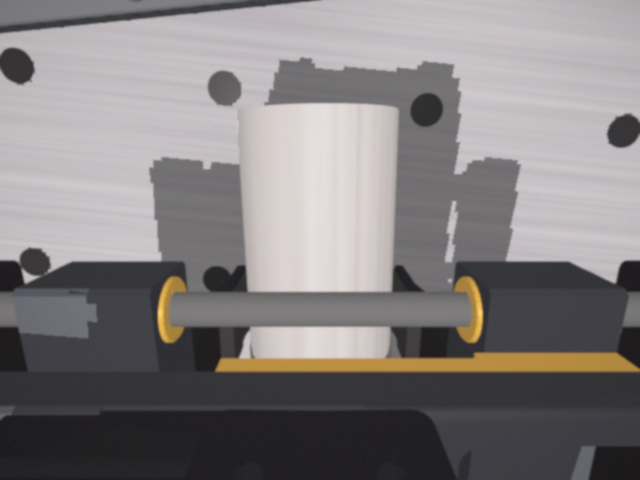

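drive_tool --pt "0 0 -0.3 0 0 0 0" --pt "0 0 -0.6 0 0 0 0" --pt "0 0 -1 0 0 0 0" --pt "0 0 -1.5 0 0 0 0" --pt "0 0 -1.5 0 0 0 0" --pt "0 0 -1.5 0 0 0 0" --pt "0 0 -1.5 0 0 0 0" --pt "0 0 -1.5 0 0 0 0" --pt "0 0 -1 0 0 0 0" --pt "0 0 -1 0 0 0 0" --pt "0 0 -0.6 0 0 0 0" --pt "0 0 0 0 0 0 0" --pt "0 0 0 0 0 0 0" --pt "0 0 0 0 0 0 0"

```text
time_s: 22.37
tool_pos: [0.4621, 0.0422, 0.2173]
tool_rot: [180.0, 0.1, 5.8]
force: [0.2, -0.5, -7.1]
grip_width: 0.0594
```

```bash
python3 - <<'E'
from h import *
plan(.6461,.0624,.21,101.6)
c=snap('side','s8')
cv2.imwrite('pics/s8z.png',cv2.resize(c['img'][150:330,240:420],None,fx=3,fy=3,interpolation=2))
E
```

```text
t 22.37 pos [0.4621 0.0422 0.2173] rot [1.7998e+02 9.0000e-02 5.7900e+00] grip 0.0594 F [ 0.2 -0.5 -7.1]
 before turn [18.51 -0.15  0.73] ; after turn [-1.72 18.43  0.73] ; rz total -95.81
```

View pics/s8z.png

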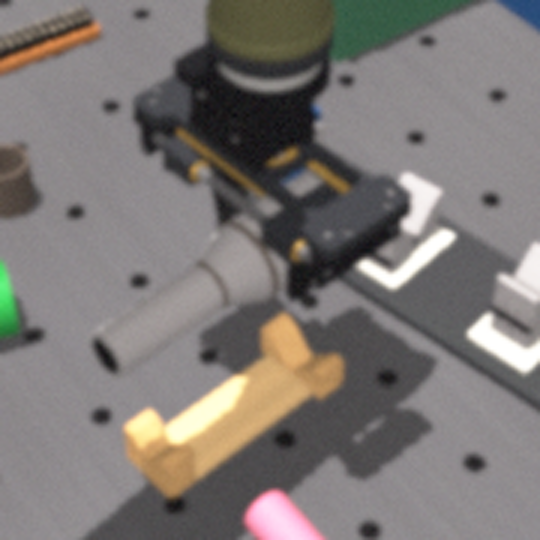

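drive_tool --pt "1 0 0 0 0 0 0" --pt "2 0 0 0 0 0 0" --pt "2.5 0 0 0 0 0 0" --pt "2.5 0 0 0 0 0 0" --pt "2.5 0 0 0 0 0 0" --pt "2.5 0 0 0 0 0 0" --pt "2.5 -0.15 0 0 0 0 0" --pt "2 0 0 0 0 0 0" --pt "1 0 0 0 0 0 0" --pt "0 0 0 0 0 0 0"

```text
time_s: 23.25
tool_pos: [0.6489, 0.0633, 0.2164]
tool_rot: [179.9, -0.0, 5.9]
force: [-0.3, 0.3, -5.4]
grip_width: 0.0591
```

drive_tool --pt "0 0 0 0 0 -3 0" --pt "0 0 0 0 0 -6 0" --pt "0 0 0 0 0 -6 0" --pt "0 0 0 0 0 -6 0" --pt "0 0 0 0 0 -6 0" --pt "0 0 0 0 0 -6 0" --pt "0 0 0 0 0 -6 0" --pt "0 0 0 0 0 -6 0" --pt "0 0 0 0 0 -6 0" --pt "0 0 0 0 0 -6 0" --pt "0 0 0 0 0 -6 0" --pt "0 0 0 0 0 -6 0" --pt "0 0 0 0 0 -6 0" --pt "0 0 0 0 0 -6 0" --pt "0 0 0 0 0 -6 0" --pt "0 0 0 0 0 -6 0" --pt "0 0 0 0 0 -2.8 0" --pt "0 0 0 0 0 0 0" --pt "0 0 0 0 0 0 0" --pt "0 0 0 0 0 0 0"

```text
time_s: 24.92
tool_pos: [0.6463, 0.0625, 0.2176]
tool_rot: [-179.9, -0.0, 101.5]
force: [0.0, -0.2, -6.2]
grip_width: 0.0594
```

```bash
python3 - <<'E'
from h import *
plan(.6461,.0624,.15,101.6)
c=snap('wrist','w9')
c=snap('side','s9')
cv2.imwrite('pics/s9z.png',cv2.resize(c['img'][120:300,300:500],None,fx=4,fy=4,interpolation=2)[:600])
E
```

```text
t 24.92 pos [0.6463 0.0625 0.2176] rot [-179.95   -0.    101.51] grip 0.0594 F [ 0.  -0.2 -6.2]
 before turn [-0.   -0.03  6.76] ; after turn [-0.   -0.03  6.76] ; rz total -0.09
```

View pics/w9.png

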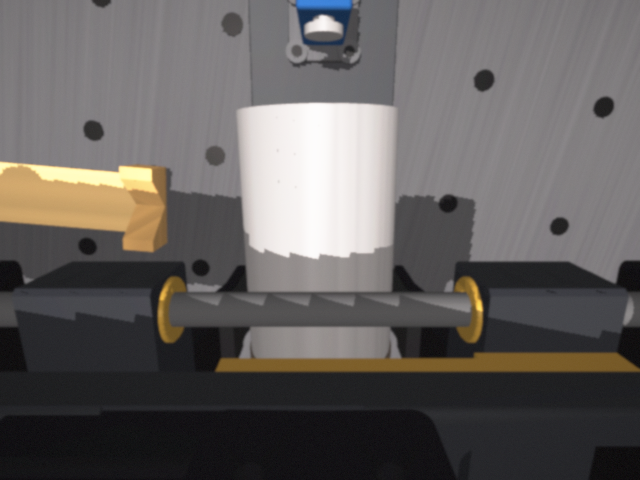

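View pics/s9z.png

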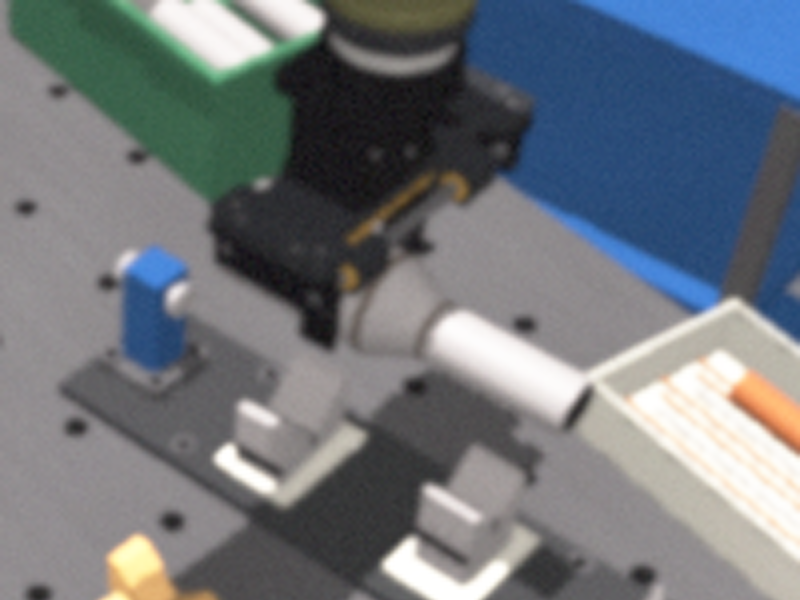

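drive_tool --pt "0 0 1 0 0 0 0" --pt "0 0 1.5 0 0 0 0" --pt "0 0 1.5 0 0 0 0" --pt "0 0 1.5 0 0 0 0" --pt "0 0 1 0 0 0 0" --pt "0 0 0.5 0 0 0 0" --pt "0 0 0.4 0 0 0 0" --pt "0 0 0 0 0 0 0" --pt "0 0 0 0 0 0 0" --pt "0 0 0 0 0 0 0"

```text
time_s: 25.85
tool_pos: [0.6473, 0.0626, 0.1452]
tool_rot: [179.9, 0.0, 101.6]
force: [0.5, 0.0, -6.2]
grip_width: 0.0592
```

```bash
python3 - <<'E'
from h import *
plan(.6461,.0624,.131,101.6)
c=snap('side','s10')
cv2.imwrite('pics/s10z.png',cv2.resize(c['img'][150:300,300:500],None,fx=4,fy=4,interpolation=2)[:600])
E
```

```text
t 25.85 pos [0.6473 0.0626 0.1452] rot [179.88   0.   101.59] grip 0.0592 F [ 0.5  0.  -6.2]
 before turn [ 0.01 -0.12  1.42] ; after turn [ 0.01 -0.12  1.42] ; rz total -0.01
```

View pics/s10z.png

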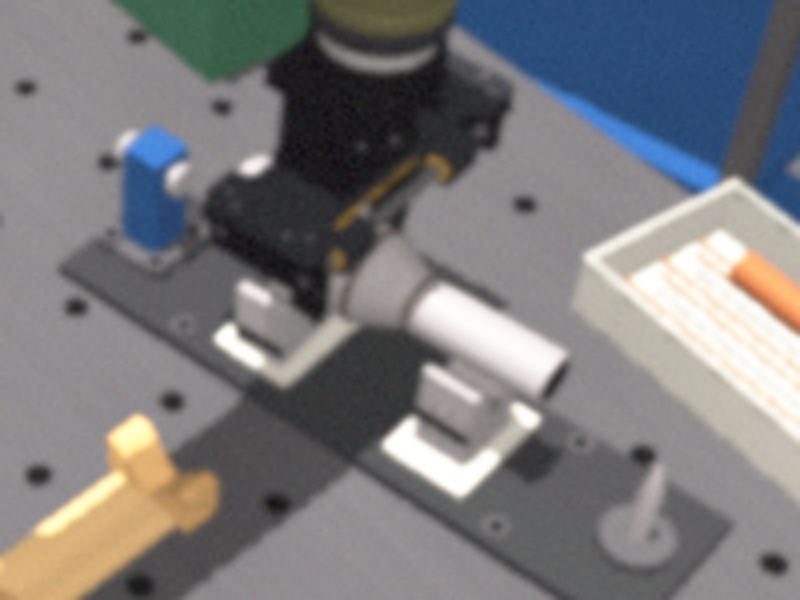

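drive_tool --pt "0 -0.08 0.4 0 0 0 0" --pt "0 0 0.4 0 0 0 0" --pt "0 0 0.2 0 0 0 0" --pt "0 0 0.1 0 0 0 0" --pt "0 0 0 0 0 0 0" --pt "0 0 0 0 0 0 0"

```text
time_s: 26.4
tool_pos: [0.6458, 0.0624, 0.1331]
tool_rot: [-180.0, -0.0, 101.6]
force: [-0.0, -0.2, -5.8]
grip_width: 0.0595
```

drive_tool --pt "0 0 0.1 0 0 0 0" --pt "0 0 0 0 0 0 0" --pt "0 0 0.1 0 0 0 0" --pt "0 0 0 0 0 0 0" --pt "0 0 0 0 0 0 0"

```text
time_s: 26.82
tool_pos: [0.6462, 0.0625, 0.1317]
tool_rot: [179.9, -0.0, 101.6]
force: [-0.4, 0.3, -3.8]
grip_width: 0.0588
```

drive_tool --pt "0 0 0.1 0 0 0 0" --pt "0 0 0 0 0 0 0" --pt "0 0 0 0 0 0 0"

```text
time_s: 27.07
tool_pos: [0.6462, 0.0625, 0.1316]
tool_rot: [179.9, -0.0, 101.6]
force: [-2.4, 0.8, 4.8]
grip_width: 0.0592
```

drive_tool --pt "0 0 0.07 0 0 0 0" --pt "0 0 0 0 0 0 0" --pt "0 0 0 0 0 0 0"

```text
time_s: 27.32
tool_pos: [0.6463, 0.0625, 0.1315]
tool_rot: [179.9, -0.0, 101.6]
force: [-4.8, 0.1, 8.4]
grip_width: 0.0591
```

drive_tool --pt "0 0 0 0 0 0 0.75" --pt "0 0 0 0 0 0 0.85" --pt "0 0 0 0 0 0 1" --pt "0 0 0 0 0 0 1" --pt "0 0 0 0 0 0 1" --pt "0 0 -0.5 0 0 0 1" --pt "0 0 -1 0 0 0 1" --pt "0 0 -2 0 0 0 1" --pt "0 0 -3 0 0 0 1" --pt "0 0 -3 0 0 0 1" --pt "0 0 -1 0 0 0 1"

```text
time_s: 28.23
tool_pos: [0.6481, 0.0625, 0.2408]
tool_rot: [179.5, 0.0, 101.6]
force: [1.0, 1.0, 0.6]
grip_width: 0.0866
```

```bash
python3 - <<'E'
from h import *
t=load('top0')
# boss: ring top at z .04, from top zoom & side
im=t['img'];cv2.imwrite('pics/bz.png',np.hstack([cv2.resize(im[185:235,470:520],None,fx=8,fy=8,interpolation=2),cv2.resize(load('side0')['img'][360:410,470:520],None,fx=8,fy=8,interpolation=2)]))
c=snap('wrist','w11');s=snap('side','s11')
plan(.55,-.35,.2,101.6)
cv2.imwrite('pics/s11z.png',cv2.resize(s['img'][150:300,300:500],None,fx=4,fy=4,interpolation=2)[:600])
E
```

```text
t 28.33 pos [0.6475 0.0625 0.2384] rot [1.7961e+02 1.0000e-02 1.0159e+02] grip 0.0869 F [-0.4 -0.9 -0.2]
 before turn [-38.45 -17.84   3.84] ; after turn [-38.44 -17.85   3.84] ; rz total -0.01
```

View pics/bz.png

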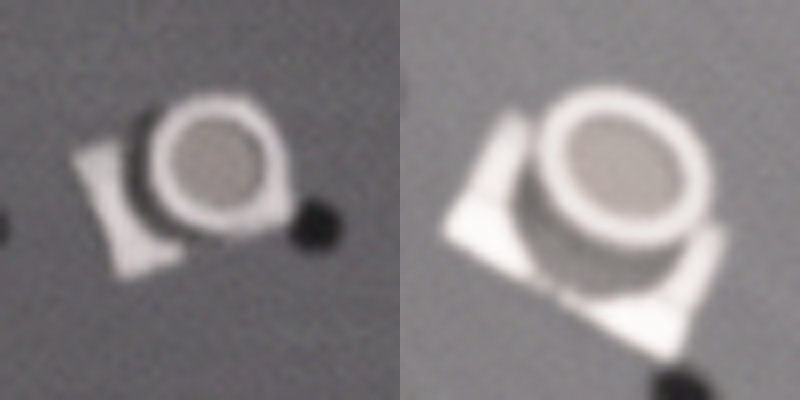

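View pics/s11z.png

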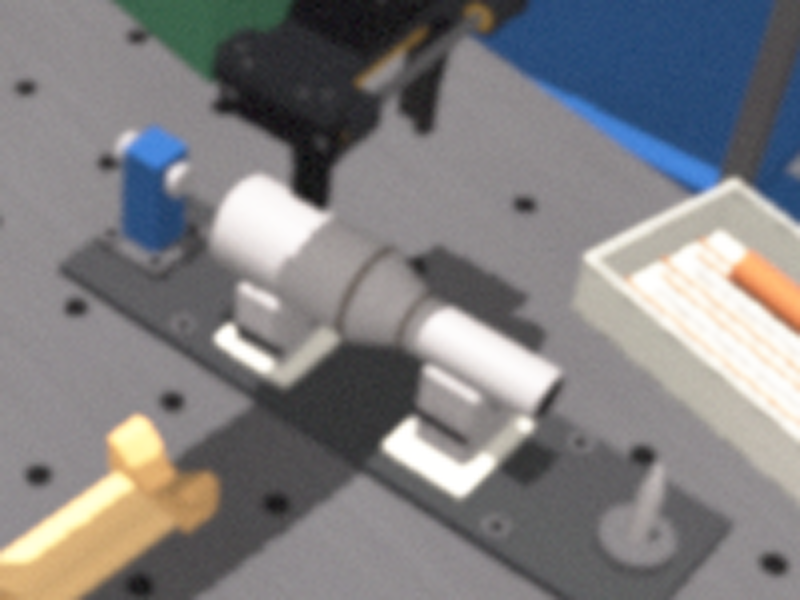

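View pics/w11.png

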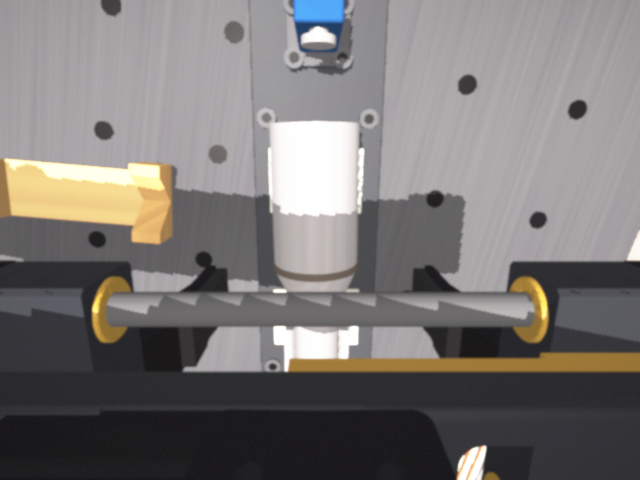

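```bash
python3 - <<'E'
from h import *
t=load('top0');s=load('side0')
f=lambda x,y:(470+(x+.5)/8-.5,185+(y+.5)/8-.5)
g=lambda x,y:(470+(x-400+.5)/8-.5,360+(y+.5)/8-.5)
pt=f(219,164);ps=g(625,166)
c,e=tri(t,pt,s,ps);print(c,e,onz(t,*pt,.04),onz(s,*ps,.04))
a,b=onz(t,*f(75,155),.0085),onz(t,*f(120,278),.0085);print(a,b,np.linalg.norm(a-b),np.degrees(np.arctan2(*(b-a)[[1,0]]))+90)
a,b=onz(s,*g(445,235),.0085),onz(s,*g(675,358),.0085);print(np.linalg.norm(a-b),np.degrees(np.arctan2(*(b-a)[[1,0]])))
q=onz(t,*pt,.04);plan(q[0],q[1],.18,109)
E
```

```text
[ 0.56078994 -0.3600595   0.04122119] 0.0005008153582904077 [ 0.5612516  -0.36063275  0.04      ] [ 0.56130163 -0.35970997  0.04      ]
[ 0.57074548 -0.32836388  0.0085    ] [ 0.53363923 -0.33997127  0.0085    ] 0.03887936795762768 -72.62953631850985
0.05663430037850767 -69.02852135886432
t 28.33 pos [0.6475 0.0625 0.2384] rot [1.7961e+02 1.0000e-02 1.0159e+02] grip 0.0869 F [-0.4 -0.9 -0.2]
 before turn [-39.71 -16.95   5.84] ; after turn [-37.2  -21.93   5.84] ; rz total -7.41
```

drive_tool --pt "-3.31 -1.41 0 0 0 0 1" --pt "-3.31 -1.41 0 0 0 0 1" --pt "-3.31 -1.41 0 0 0 0 1" --pt "-3.31 -1.41 0 0 0 0 1" --pt "-3.31 -1.41 0 0 0 0 1" --pt "-3.31 -1.41 0 0 0 0 1" --pt "-3.31 -1.41 0 0 0 0 1" --pt "-3.31 -1.41 0 0 0 0 1" --pt "-3.31 -1.41 0 0 0 0 1" --pt "-3.31 -1.41 0 0 0 0 1" --pt "-3.31 -1.41 0 0 0 0 1" --pt "-3.3 -1.44 0 0 0 0 1" --pt "0 0 2 0 0 -3.8 1" --pt "0 0 2 0 0 -3.8 1" --pt "0 0 1.8 0 0 0 1" --pt "0 0 0 0 0 0 1" --pt "0 0 0 0 0 0 1" --pt "0 0 0 0 0 0 1"

```text
time_s: 29.83
tool_pos: [0.5597, -0.3606, 0.1766]
tool_rot: [-180.0, 0.0, 109.2]
force: [-0.8, 0.0, -0.2]
grip_width: 0.0873
```

```bash
python3 - <<'E'
from h import *
snap('wrist','w12')
plan(.5612,-.36,.078,109.2)
E
```

```text
t 29.88 pos [ 0.5601 -0.3608  0.1774] rot [1.7995e+02 7.0000e-02 1.0920e+02] grip 0.0872 F [ 0.5 -0.4  0.2]
 before turn [0.04 0.13 9.94] ; after turn [0.04 0.13 9.94] ; rz total 0.0
```

View pics/w12.png

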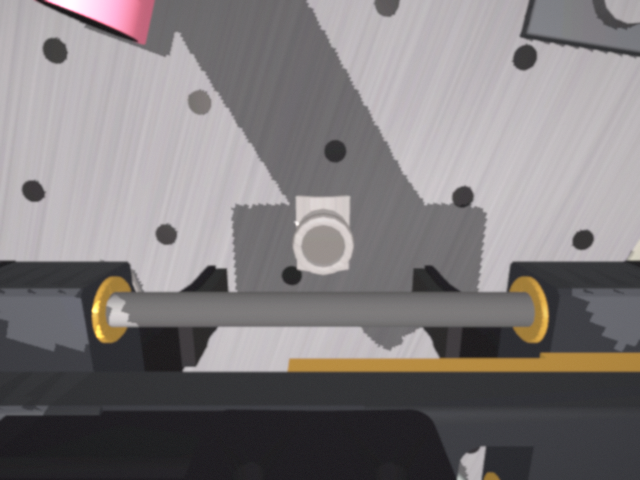

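drive_tool --pt "0.04 0.12 1.5 0 0 0 1" --pt "0 0 2 0 0 0 1" --pt "0 0 2 0 0 0 1" --pt "0 0 2 0 0 0 1" --pt "0 0 1.5 0 0 0 1" --pt "0 0 0.9 0 0 0 1" --pt "0 0 0 0 0 0 1" --pt "0 0 0 0 0 0 1" --pt "0 0 0 0 0 0 0.6" --pt "0 0 0 0 0 0 0.3" --pt "0 0 0 0 0 0 0" --pt "0 0 0 0 0 0 0" --pt "0 0 0 0 0 0 0" --pt "0 0 0 0 0 0 0" --pt "0 0 0 0 0 0 0" --pt "0 0 0 0 0 0 0" --force 25

```text
time_s: 31.22
tool_pos: [0.5606, -0.3599, 0.0774]
tool_rot: [180.0, -0.0, 109.2]
force: [-0.6, 0.1, -0.6]
grip_width: 0.0415
```

```bash
python3 - <<'E'
from h import *
plan(.6389,.097,.24,101.7)
E
```

```text
t 31.22 pos [ 0.5606 -0.3599  0.0774] rot [ 1.8000e+02 -1.0000e-02  1.0919e+02] grip 0.0415 F [-0.6  0.1 -0.6]
 before turn [ 40.57  22.42 -16.26] ; after turn [ 43.15  16.93 -16.26] ; rz total 7.49
```

drive_tool --pt "0 0 0 0 0 0 0" --pt "0 0 0 0 0 0 0" --pt "0 0 0 0 0 0 0" --pt "0 0 -0.5 0 0 0 0" --pt "0 0 -1.5 0 0 0 0" --pt "0 0 -2 0 0 0 0" --pt "0 0 -3 0 0 0 0" --pt "0 0 -3 0 0 0 0" --pt "0 0 -3 0 0 0 0" --pt "0 0 -2 0 0 0 0" --pt "0 0 -1.3 0 0 0 0" --pt "0 0 0 0 0 3.75 0" --pt "0 0 0 0 0 3.75 0"

```text
time_s: 32.3
tool_pos: [0.5606, -0.3601, 0.2414]
tool_rot: [179.9, 0.0, 101.5]
force: [-0.4, -1.2, -1.3]
grip_width: 0.0384
```

drive_tool --pt "2.08 0.85 0 0 0 0 0" --pt "3 1.15 0 0 0 0 0" --pt "3 1.15 0 0 0 0 0" --pt "3 1.15 0 0 0 0 0" --pt "3 1.15 0 0 0 0 0" --pt "3 1.15 0 0 0 0 0" --pt "3 1.15 0 0 0 0 0" --pt "3 1.15 0 0 0 0 0" --pt "3 1.15 0 0 0 0 0" --pt "3 1.15 0 0 0 0 0" --pt "3 1.15 0 0 0 0 0" --pt "3 1.15 0 0 0 0 0" --pt "3 1.15 0 0 0 0 0" --pt "3 1.15 0 0 0 0 0" --pt "2 1.1 0 0 0 0 0" --pt "0 0 0 0 0 0 0" --pt "0 0 0 0 0 0 0" --pt "0 0 0 0 0 0 0"

```text
time_s: 33.8
tool_pos: [0.6384, 0.095, 0.2397]
tool_rot: [-179.9, 0.1, 101.7]
force: [0.0, -0.3, -0.5]
grip_width: 0.0384
```

```bash
python3 - <<'E'
from h import *
snap('wrist','w13');s=snap('side','s13')
plan(.6389,.097,.18,101.7)
E
```

```text
t 33.9 pos [0.6386 0.094  0.2402] rot [-1.7995e+02  6.0000e-02  1.0153e+02] grip 0.0386 F [ 0.   0.3 -1.3]
 before turn [0.29 0.09 6.02] ; after turn [0.29 0.09 6.02] ; rz total -0.17
```

View pics/w13.png

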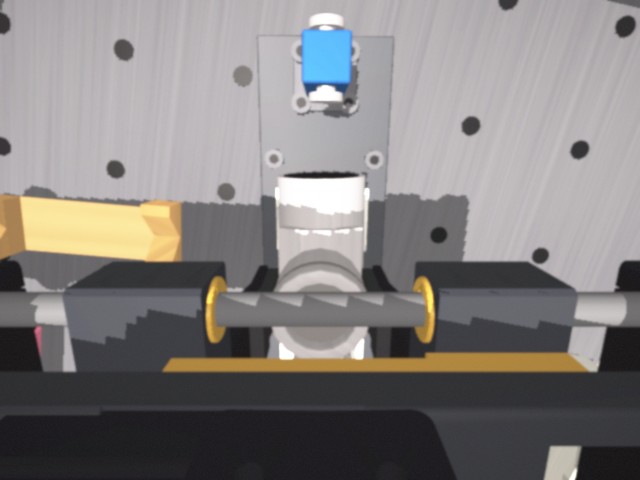

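View pics/s13.png

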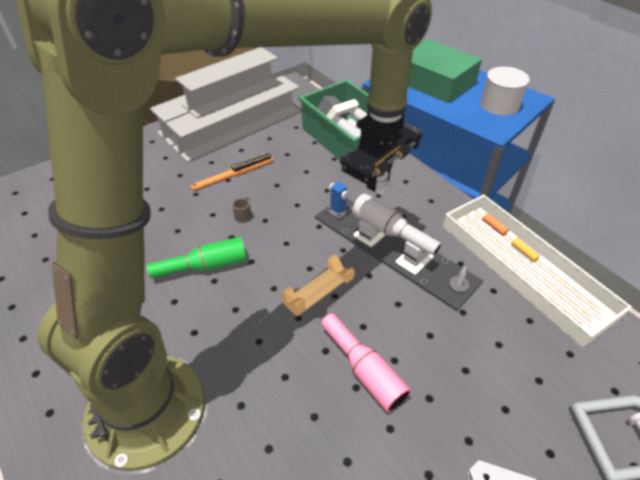

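drive_tool --pt "0.25 0.1 1 0 0 0 0" --pt "0 0 1.5 0 0 0 0" --pt "0 0 1.5 0 0 0 0" --pt "0 0 0.8 0 0 0 0" --pt "0 0 0.3 0 0 0 0" --pt "0 0 0 0 0 0 0" --pt "0 0 0 0 0 0 0" --pt "0 0 0 0 0 0 0" --pt "0 0 0 0 0 0 0"

```text
time_s: 34.65
tool_pos: [0.6398, 0.0989, 0.1905]
tool_rot: [179.9, -0.0, 101.7]
force: [0.2, -0.1, -1.2]
grip_width: 0.0386
```

```bash
python3 - <<'E'
from h import *
snap('wrist','w14');s=snap('side','s14')
cv2.imwrite('pics/s14z.png',cv2.resize(s['img'][150:300,300:500],None,fx=4,fy=4,interpolation=2)[:600])
plan(.6389,.097,.181,101.7)
E
```

```text
t 34.75 pos [0.6396 0.0989 0.1903] rot [ 1.7992e+02 -1.0000e-02  1.0169e+02] grip 0.0389 F [ 0.  -0.8 -0.9]
 before turn [-0.17 -0.11  0.93] ; after turn [-0.17 -0.11  0.93] ; rz total -0.01
```

View pics/w14.png

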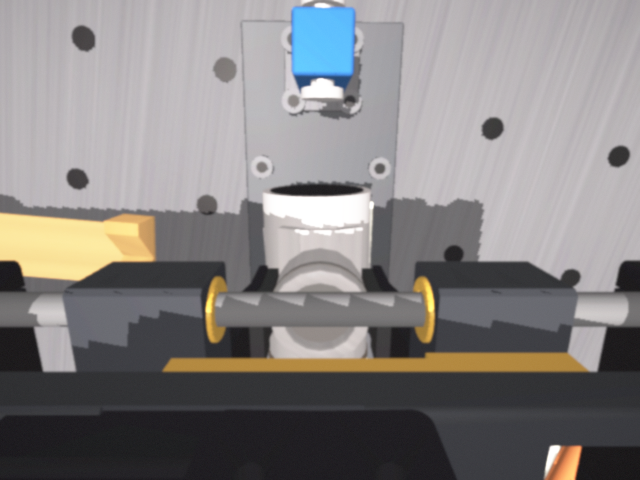

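View pics/s14z.png

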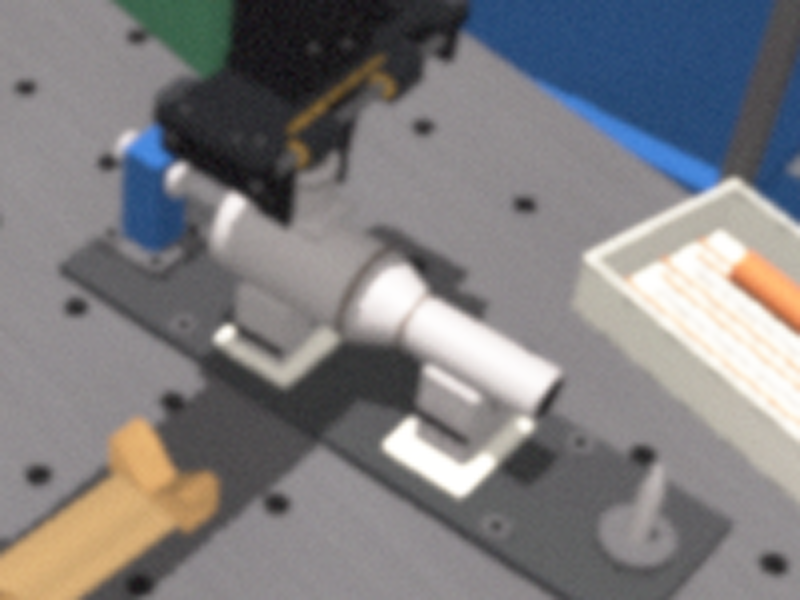

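drive_tool --pt "-0.15 -0.1 0.3 0 0 0 0" --pt "0 0 0.3 0 0 0 0" --pt "0 0 0.15 0 0 0 0" --pt "0 0 0 0 0 0 0" --pt "0 0 0 0 0 0 0"

```text
time_s: 35.17
tool_pos: [0.6392, 0.0972, 0.1859]
tool_rot: [179.8, -0.0, 101.7]
force: [-5.4, -0.7, 14.9]
grip_width: 0.0382
```

drive_tool --pt "0 0 0.1 0 0 0 0" --pt "0 0 0 0 0 0 0" --pt "0 0 0 0 0 0 0"

```text
time_s: 35.42
tool_pos: [0.6392, 0.0972, 0.1858]
tool_rot: [179.8, -0.0, 101.7]
force: [-6.7, -0.8, 19.6]
grip_width: 0.0389
```

drive_tool --pt "0 0 0.08 0 0 0 0" --pt "0 0 0 0 0 0 0" --pt "0 0 0 0 0 0 0"

```text
time_s: 35.67
tool_pos: [0.6393, 0.0972, 0.1858]
tool_rot: [179.8, -0.0, 101.7]
force: [-8.6, -1.3, 22.6]
grip_width: 0.0387
```

```bash
python3 - <<'E'
from h import *
w=snap('wrist','w15');s=snap('side','s15');t=snap('top','t15')
cv2.imwrite('pics/s15z.png',cv2.resize(s['img'][170:260,330:430],None,fx=8,fy=8,interpolation=2)[:600])
cv2.imwrite('pics/w15z.png',cv2.resize(w['img'][170:370,220:420],None,fx=3,fy=3,interpolation=2)[:600])
print(env.get_obs()['wrist_torque'])
E
```

```text
[-0.34102975  2.07646615 -0.00745127]
```

View pics/s15z.png

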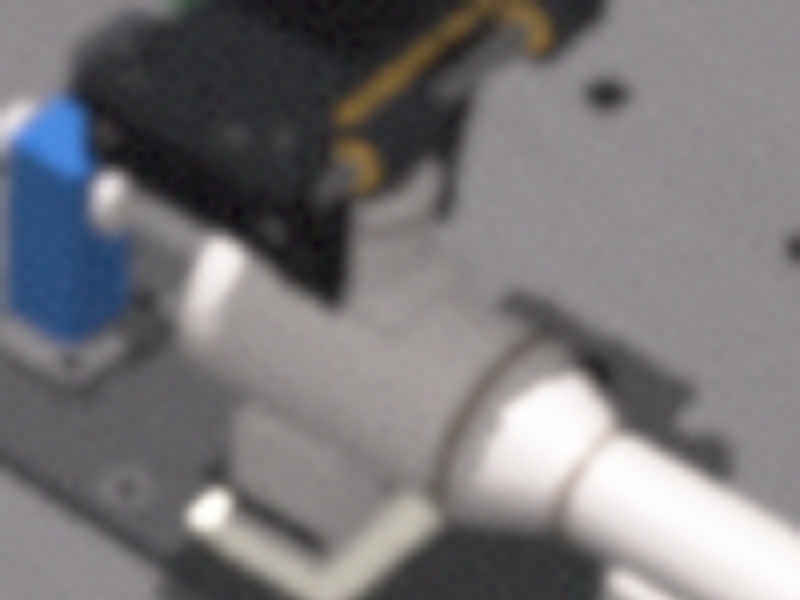

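View pics/w15z.png

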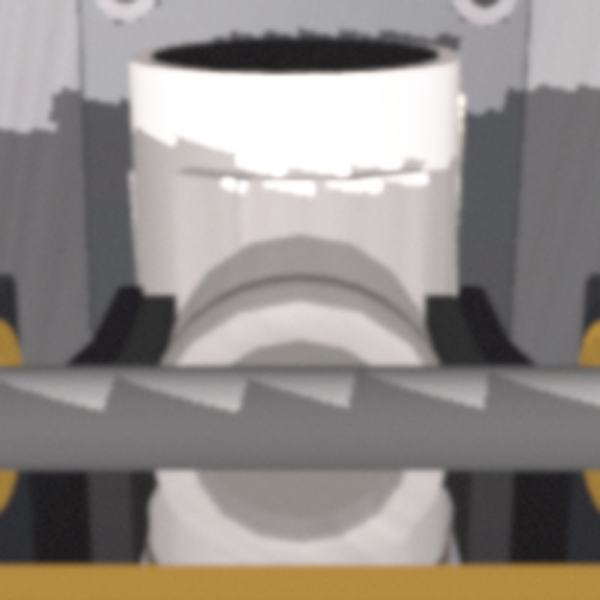

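drive_tool --pt "0 0 -0.3 0 0 0 0" --pt "0 -0.12 0 0 0 0 0" --pt "0 0 0 0 0 0 0" --pt "0 0 0 0 0 0 0" --pt "0 0 0 0 0 0 0"

```text
time_s: 36.23
tool_pos: [0.6391, 0.0971, 0.1859]
tool_rot: [179.7, -0.0, 101.7]
force: [-1.2, 0.0, 9.6]
grip_width: 0.0385
```

```bash
python3 - <<'E'
from h import *
w=snap('wrist','w16')
cv2.imwrite('pics/w16z.png',cv2.resize(w['img'][170:370,220:420],None,fx=3,fy=3,interpolation=2)[:600])
a=load('w13')['img'];b=load('w12')['img']
cv2.imwrite('pics/w13z.png',np.hstack([cv2.resize(a[170:370,220:420],None,fx=2,fy=2,interpolation=2),cv2.resize(b[170:370,220:420],None,fx=2,fy=2,interpolation=2)]))
E
```

View pics/w16z.png

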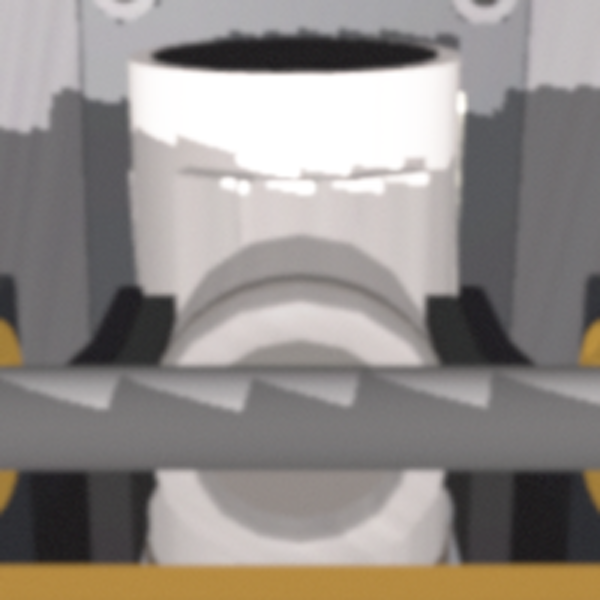

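View pics/w13z.png

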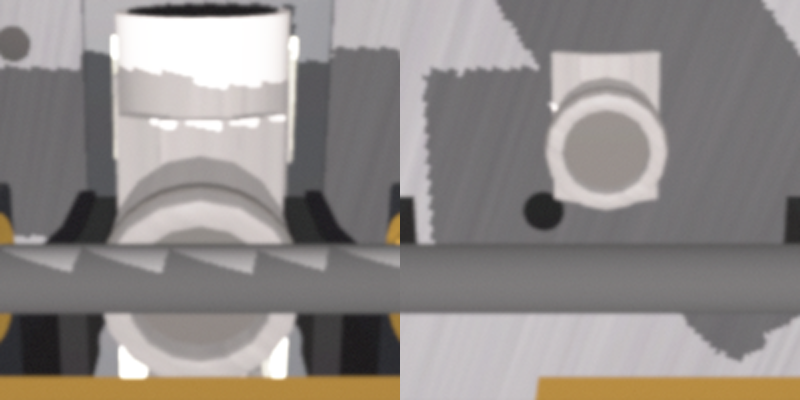

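drive_tool --pt "0 0 -0.2 0 0 0 0" --pt "0 0 0 0 0 0 0" --pt "0 0 0 0 0 0 0.5" --pt "0 0 0 0 0 0 0.55" --pt "0 0 0 0 0 0 0.6" --pt "0 0 0 0 0 0 0.7" --pt "0 0 0 0 0 0 0.7"

```text
time_s: 36.87
tool_pos: [0.6372, 0.0969, 0.1846]
tool_rot: [-180.0, 0.0, 101.7]
force: [-0.2, 0.7, -0.1]
grip_width: 0.0572
```

```bash
python3 - <<'E'
from h import *
w=snap('wrist','w17')
cv2.imwrite('pics/w17z.png',cv2.resize(w['img'][170:370,220:420],None,fx=3,fy=3,interpolation=2)[:600])
E
```

```text
(no output)
```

View pics/w17z.png

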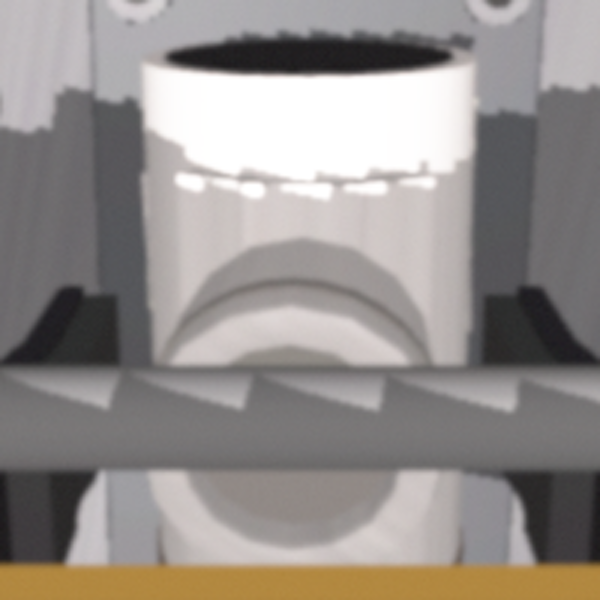

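drive_tool --pt "0 0 0 0 0 0 1" --pt "0 0 0 0 0 0 1" --pt "0 0 -0.5 0 0 0 1" --pt "0 0 -2 0 0 0 1" --pt "0 0 -3 0 0 0 1" --pt "0 0 -3 0 0 0 1" --pt "-3 0 -1 0 0 0 1" --pt "-4 0 0 0 0 0 1" --pt "-4 0 0 0 0 0 1" --pt "0 0 0 0 0 0 1" --pt "0 0 0 0 0 0 1" --pt "0 0 0 0 0 0 1"

```text
time_s: 37.92
tool_pos: [0.6597, -0.0105, 0.2803]
tool_rot: [180.0, -0.1, 101.7]
force: [-0.4, 1.3, -0.4]
grip_width: 0.087
```

```bash
python3 - <<'E'
from h import *
w=snap('wrist','w18');s=snap('side','s18');t=snap('top','t18')
cv2.imwrite('pics/s18z.png',cv2.resize(s['img'][170:260,330:430],None,fx=8,fy=8,interpolation=2)[:600])
cv2.imwrite('pics/t18z.png',cv2.resize(t['img'][130:210,235:385],None,fx=5,fy=5,interpolation=2)[:600])
E
```

```text
(no output)
```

View pics/s18z.png

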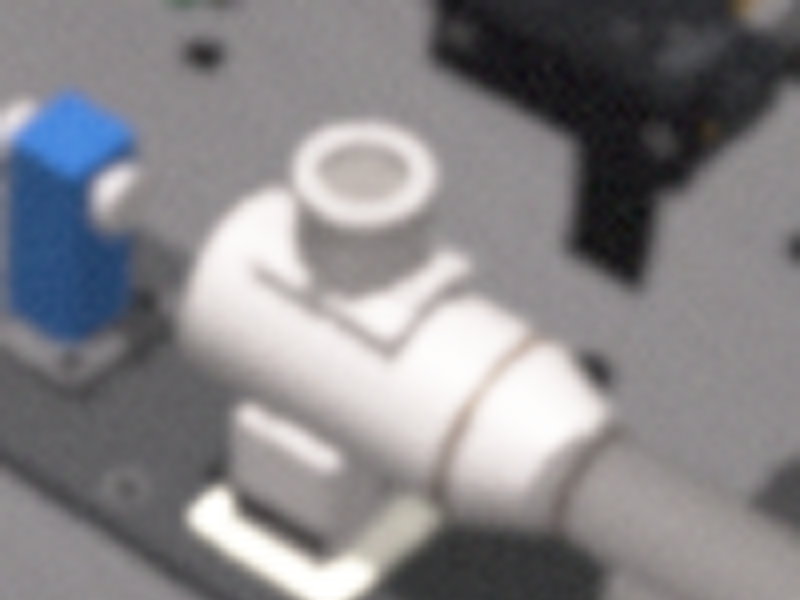

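View pics/t18z.png

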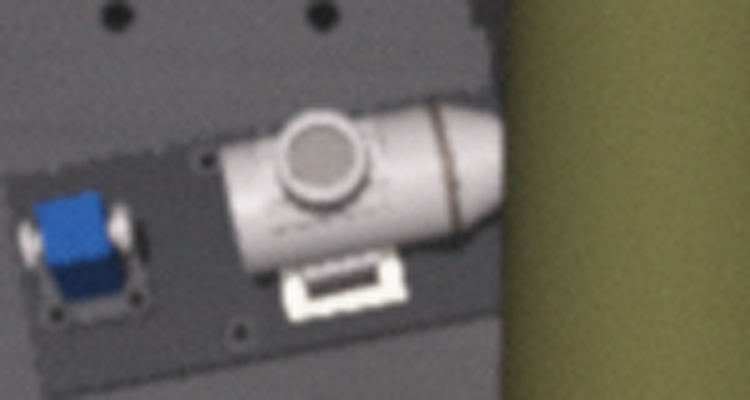

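View pics/w18.png

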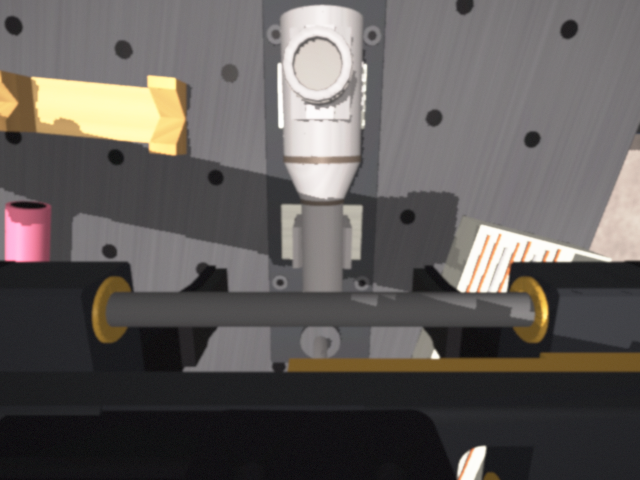

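```bash
python3 - <<'E'
from h import *
t=load('t18');s=load('s18');w=load('w18')
pt=(235+(323+.5)/5-.5,130+(157.5+.5)/5-.5)
ps=(330+(366+.5)/8-.5,170+(174+.5)/8-.5)
pw=(317.5,67)
for a,pa,b,pb in((t,pt,s,ps),(t,pt,w,pw),(s,ps,w,pw)): print(*tri(a,pa,b,pb))
for n,c,p in(('t',t,pt),('s',s,ps),('w',w,pw)): print(n,onz(c,*p,.1434))
# pipe axis lateral: w18 edges at thick part row 130: 
for v in(30,100,130,150):
    row=w['img'][v].min(1).astype(int); print(v,row[270:295],row[352:375])
for v in (230,):
    row=w['img'][v].min(1).astype(int); print(v,row[290:360])
E
```

```text
[0.63481197 0.0949718  0.14995941] 0.0005506705318677182
[0.63669662 0.09466524 0.14382874] 0.0006831742123921196
[0.63593301 0.09455046 0.14902145] 0.0027855143275970695
t [0.63698    0.09498263 0.1434    ]
s [0.63980717 0.10045305 0.1434    ]
w [0.63653752 0.09442745 0.1434    ]
30 [135 130 120 108  98  93  95 100 114 132 147 156 160 168 174 179 186 192
 198 209 219 223 224 224 224] [192 185 181 178 173 166 162 155 145 132 118 108 112 122 129 132 131 127
 120 111 107 112 119]
100 [ 96  96  98  97  98  97 105 147 224 252 254 250 226 185 172 176 181 186
 192 199 208 220 226 228 228] [159 171 175 171 164 158 150 139 137 169 213 219 199 157 115  97  94  95
  94  94  94  93  95]
130 [ 97  97  97  98  99  98  98  97  96  98 100 101 111 136 156 170 178 184
 189 195 202 205 212 215 218] [179 174 171 165 159 151 142 125 103  82  70  74  85  91  93  93  92  93
  94  93  92  92  92]
150 [ 94  96  96  96  96  94  97  96  95  97  97  97 100 121 146 164 176 183
 187 192 199 205 211 215 218] [177 173 166 162 154 147 135 117  91  67  64  76  89  92  93  92  94  93
  93  91  93  93  93]
230 [166 162 153 143 139 138 136 133 127 123 117 111 107 109 111 115 118 122
 124 126 126 129 129 130 131 132 132 132 133 133 131 134 135 134 133 133
 135 134 134 133 133 132 131 129 124 123 121 120 118 114 112 109 110 117
 121 127 134 138 138 136 138 146 158 166 168 168 168 167 167 165]
```

```bash
python3 - <<'E'
from h import *
w=load('w18')
q=np.radians(101.7);u=np.array([np.cos(q),np.sin(q),0]);l=np.array([np.sin(q),-np.cos(q),0])
for z in (.0784,.085):
  a,b=onz(w,283,150,z),onz(w,359.5,150,z);m=(a+b)/2;print(m,np.linalg.norm(a-b))
  a2,b2=onz(w,301.5,235,z),onz(w,342.5,235,z);m2=(a2+b2)/2;print('thin',m2,np.linalg.norm(a2-b2),'axis angle',np.degrees(np.arctan2(*(m-m2)[[1,0]])))
  for r in([.6365,.0947],[.6350,.095]):
    d=np.array([*r,0])-m; d[2]=0; print('ring lateral from axis mm',d@l*1e3)
pl=np.array([.6387,.0965]);
# seam line y=+10 at top of pipe
sm=onz(w,321,161,.1084);print('seam top',sm)
for b,n in((np.array([.6389,.0972]),'low'),(np.array([.6657,-.0316]),'tall')): print(n,'y in pipe',((b-sm[:2])@u[:2])+.01)
E
```

```text
[0.64873791 0.04805212 0.0784    ] 0.05970859244321643
thin [ 0.66327174 -0.01881453  0.0784    ] 0.03386784222637548 axis angle 102.26281244944775
ring lateral from axis mm -2.524043646846253
ring lateral from axis mm -3.932041674171895
[0.64867834 0.04816959 0.085     ] 0.05836539590767636
thin [ 0.66288522 -0.01719284  0.085     ] 0.03310595576274887 axis angle 102.26281244944765
ring lateral from axis mm -2.489528294908226
ring lateral from axis mm -3.897526322233868
seam top [0.64983109 0.04114282 0.1084    ]
low y in pipe 0.0671091591169909
tall y in pipe -0.06444943840664705
```

drive_tool --pt "3 0 0 0 0 0 1" --pt "3 0 0 0 0 0 1" --pt "0 0 0 0 0 0 1" --pt "0 0 0 0 0 0 1" --pt "0 0 0 0 0 0 1" --pt "0 0 0 0 0 0 1" --pt "0 0 0 0 0 0 1"

```text
time_s: 38.65
tool_pos: [0.6477, 0.0468, 0.2802]
tool_rot: [180.0, 0.0, 101.6]
force: [-0.7, -0.7, 0.4]
grip_width: 0.0868
```

```bash
python3 - <<'E'
from h import *
w=snap('wrist','w19')
a=load('w18')['img']
cv2.imwrite('pics/w19z.png',np.hstack([cv2.resize(w['img'][100:300,250:390],None,fx=2.8,fy=2.8,interpolation=2),cv2.resize(a[0:200,250:390],None,fx=2.8,fy=2.8,interpolation=2)]))
E
```

```text
(no output)
```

View pics/w19z.png

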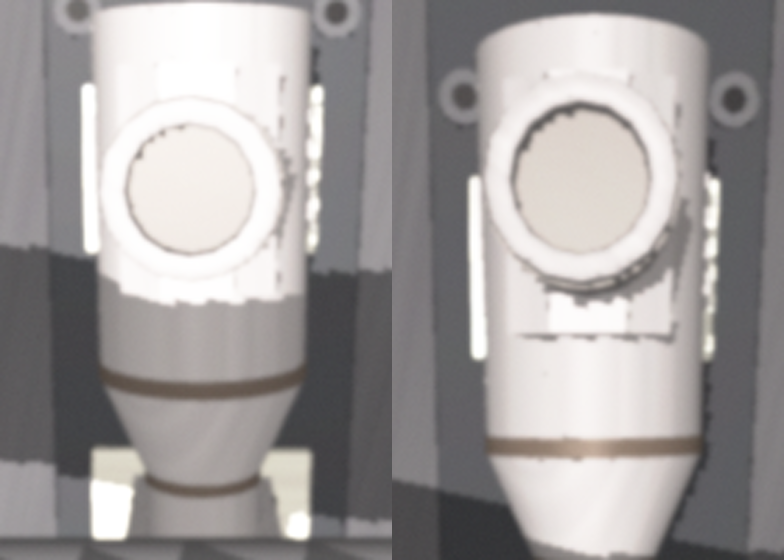

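```bash
python3 - <<'E'
from h import *
a=load('w18');b=load('w19')
A=lambda x,y:(250+(x+.5)/2.8-.5,0+(y+.5)/2.8-.5)
B=lambda x,y:(250+(x+.5)/2.8-.5,100+(y+.5)/2.8-.5)
r=tri(a,A(189.5,177),b,B(191.5,188.5));s=tri(a,A(202,447),b,B(203,391))
print('ring',r,'seam',s,'dz',r[0][2]-s[0][2])
# pads rect corners: pad1 near-left corner: w18 (469-392,358), w19 (82,251) ; z .016
print('padcorner',tri(a,A(78,358),b,B(84,252)))
print('end hole',tri(a,A(341,97),b,B(337,13)),tri(a,A(73,97),b,B(78,13)))
# ring diameter scale
for c,f,x0,x1,y in((a,A,94,291,180),(b,B,102,283,188)):
    for z in(.1434,.1484): print(z,np.linalg.norm(onz(c,*f(x0,y),z)-onz(c,*f(x1,y),z)))
E
```

```text
ring (array([0.6362411 , 0.09608201, 0.14599312]), np.float64(0.00022277720458595886)) seam (array([0.65023747, 0.04242568, 0.1086803 ]), np.float64(0.00016330678229070156)) dz 0.03731281994316843
padcorner (array([0.60523182, 0.05871888, 0.01494395]), np.float64(0.00029266871108000526))
end hole (array([0.67251213, 0.1525959 , 0.01800669]), np.float64(0.0005551807334432125)) (array([0.59000608, 0.13567909, 0.01728111]), np.float64(0.00013184566279663128))
0.1434 0.04048795631587564
0.1484 0.039601567956527556
0.1434 0.039675444897586454
0.1484 0.038806031927226314
```

```bash
python3 - <<'E'
from h import *
s=snap('side','s20'); o=env.get_obs(); print(o['time_s'],o['force'].round(1))
E
```

```text
38.75 [-0.3  0.3 -0.1]
```

View pics/s20.png

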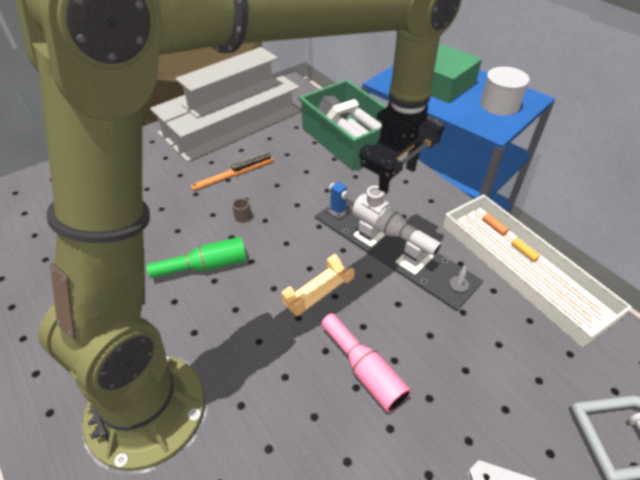

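The side view shows the assembly standing on the plate with the boss at about (375, 198). The hand is clear above it. The brush at (232, 171) and the ring at (242, 210) look the same as at the start.

```bash
python3 -c "
from cell import env
print(env.sign_off())"
```

```text
the job is handed in; nothing more can be done
None
```

The fixture is set up and handed in at about 39 s. The low V-block is on the pad by the end stop and the tall one on the other pad. The pipe lies in both grooves with its thick end to the stop, and the saddle boss sits on top above the low block.

**Checks that agreed:**
- **V-blocks:** the low block is about 3 mm from its pad centre and the tall one under 1 mm. The low block is turned about 2° from the row. These come from the tool position when I let go of each block.
- **Pipe:** two wrist views put the top of its thick part at 0.1087 m, against 0.1084 m expected. The low block is at +67 mm and the tall one at −64 mm from the pipe's middle.
- **Boss position:** it is about 2 mm from the low block's centre and leans about 0.04 rad (0.14 allowed).
- **Bystanders:** the offcut ring and wire brush look unmoved by eye in the last side view, and the arm never worked near them.

**Checks that disagreed:**
- **Boss height:** when I lowered it, it touched about 5 mm higher than I had worked out, and I did not find out why. After release, the two wrist views put its rim at about 0.146 m, against 0.1434 m nominal. That makes it about 90 mm above the low block's foot, inside the 82 to 94 mm band.
- **Other views of the rim:** the top and wrist cameras together gave 0.144 m. The two pairs using the side camera gave 0.149 to 0.150 m, which is at the edge of the band, but that camera had read 1 to 3 mm high on parts of known height.

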